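# Change the picture light from filters to louvre

### The job

Turn the picture light's clicking dimmer sleeve down to 0 before anything comes out of it, then draw every glass filter up out of the projector by its tab and stand each one in a free slot of the dowel rack. Stand the louvre from the rack fully home in the projector's slot nearest the lens, lowering everything gently because it is glass and thin metal, and then set the dimmer to 6. The spare filter stays in the rack, and the bear, disc cases and remote are left alone.

Things in the scene. Friction and masses are not known exactly. Their poses are not given: they have to be found in the camera images.
- lamp: Picture-light projector, fixed, dark metal, lying along its own y. Origin on the table under the centre of its open-topped filter box (125 x 120 mm, rim 135 mm up). The lens barrel, 107 mm across, axis 80 mm up, points to +y up to y = 112 mm. The lamp house (x +-53, y -164 to -60 mm, top 126 mm up) carries the dimmer sleeve. Its y axis is the beam.
- lamp_slot0 (a point): Floor centre of the projector's slot next to the lamp house (lamp frame 0, -36, 35 mm). Frames stand in the slots with their thickness along the lamp's y, lower edge on the floor. A slot is a pair of channels at x = +-48 to 58 mm, 11 mm wide, flared in the top 12 mm below the rim; 117 mm clear between the side walls: 3 mm play in thickness, 5 mm in width.
- lamp_slot1 (a point): The same for the middle slot (lamp frame 0, 0, 35 mm).
- lamp_slot2 (a point): The same for the slot nearest the lens (lamp frame 0, 36, 35 mm): the louvre belongs here.
- dimmer (a joint): Dimmer sleeve angle, rad. The scale runs 0 to 10, 0.2618 rad (15 degrees) a number: 0 reads 0, 6 reads 1.571, 10 reads 2.618. It grows as the sleeve turns clockwise seen from above. It clicks at every number (about 0.09 N m to turn it over a click); let go, it settles into the nearest click. End stops just past 0 and 10.
- dimmer_grip (a point): Point on the sleeve's upright axis, 156.5 mm above the table, where to grip (lamp frame 0, -112, 156.5 mm). The knurled aluminium sleeve is 46 mm across and stands 132.5 to 166.5 mm above the table; its skirt, 60 mm across and 6 mm high, turns with it just above the lamp house's top, where a black plate bears the ticks and numerals.
- dimmer_mark (a point): Outer end of the black index line on the sleeve's skirt, 29 mm from the axis; it points at the number set. At 0 it points 75 degrees anticlockwise (from above) of the lamp's +x, at 5 along +x, at 10 75 degrees clockwise of it. The same line is on the sleeve's top.
- rack: Loose wooden dowel rack, 1 kg, 136 mm (x) by 190 mm (y), base 15 mm thick. Five upright slots 36 mm apart along its y, each 12 mm wide between round-topped dowels 10 mm thick (at x = +-36 mm, tops 75 mm up); two low side rails (33 mm up, 120 mm clear between) stop a frame in x. Origin: centre of its underside. It may get knocked.
- rack_slot0 (a point): Floor centre of rack slot 0 (rack frame 0, -72, 15 mm). A frame stands in it with its thickness along the rack's y, lower edge on this floor.
- rack_slot1 (a point): Floor centre of rack slot 1 (rack frame 0, -36, 15 mm). A frame stands in it with its thickness along the rack's y, lower edge on this floor.
- rack_slot2 (a point): Floor centre of rack slot 2 (rack frame 0, 0, 15 mm). A frame stands in it with its thickness along the rack's y, lower edge on this floor.
- rack_slot3 (a point): Floor centre of rack slot 3 (rack frame 0, 36, 15 mm). A frame stands in it with its thickness along the rack's y, lower edge on this floor.
- rack_slot4 (a point): Floor centre of rack slot 4 (rack frame 0, 72, 15 mm). A frame stands in it with its thickness along the rack's y, lower edge on this floor.
- filter1: Glass filter in an aluminium frame; if present, it starts in the projector's slot 0. Frame 112 mm wide (own x), 8 mm thick (own y), 112 mm tall; an 8 mm thick pull tab, 34 mm wide, stands on the middle of its top edge, 112 to 144 mm above the lower edge. About 160 g. Origin: centre of the lower edge, z up.
- filter2: Glass filter in an aluminium frame; if present, it starts in the projector's slot 1. Frame 112 mm wide (own x), 8 mm thick (own y), 112 mm tall; an 8 mm thick pull tab, 34 mm wide, stands on the middle of its top edge, 112 to 144 mm above the lower edge. About 160 g. Origin: centre of the lower edge, z up.
- filter3: Glass filter in an aluminium frame; if present, it starts in the projector's slot 2. Frame 112 mm wide (own x), 8 mm thick (own y), 112 mm tall; an 8 mm thick pull tab, 34 mm wide, stands on the middle of its top edge, 112 to 144 mm above the lower edge. About 160 g. Origin: centre of the lower edge, z up.
- spare: Another glass filter just like the others, which starts in the rack (slot 0 or 2) and stays in the rack. Origin: centre of the lower edge, z up.
- louvre: Black egg-crate louvre in an aluminium frame, starts in the rack (slot 0 or 2); its tab is twice as wide as the filters'. Frame 112 mm wide (own x), 8 mm thick (own y), 112 mm tall; an 8 mm thick pull tab, 70 mm wide, stands on the middle of its top edge, 112 to 144 mm above the lower edge. About 160 g. Origin: centre of the lower edge, z up.
- bear: Bystander: carved stone bear, 120 mm long, 97 mm tall, on the table's far side.
- discs: Bystander: stack of three disc cases, 135 x 171 x 41 mm.
- remote: Bystander: black remote control, 46 x 165 x 18 mm.
There are look-alikes about, which are no part of the job. Leave any green look-alike of the spare alone.

How it is judged (in metres and radians):
On the way, in this order (a step that is already met when the one before it is completed fails the run):
1. the dimmer sleeve is at 0 (value of joint dimmer below 0.09 rad), for 0.2 s.
2. all the projector's filters stand in the rack and the louvre stands in the projector's slot nearest the lens (z of filter1 in the frame of rack between 0.008 and 0.021 m and x of filter1 in the frame of rack between -0.008 and 0.008 m and y of filter1 in the frame of rack between -0.085 and 0.085 m and angle between each of filter1, filter2, filter3's own z axis and vertical below 0.2 rad and angle between the y axis of each of filter1, filter2, filter3 and the y axis of rack, either way round below 0.2 rad and z of filter2 in the frame of rack between 0.008 and 0.021 m and x of filter2 in the frame of rack between -0.008 and 0.008 m and y of filter2 in the frame of rack between -0.085 and 0.085 m and z of filter3 in the frame of rack between 0.008 and 0.021 m and x of filter3 in the frame of rack between -0.008 and 0.008 m and y of filter3 in the frame of rack between -0.085 and 0.085 m and horizontal distance between louvre and lamp_slot2 below 0.007 m and z of louvre in the frame of lamp below 0.041 m and angle between louvre's own z axis and vertical below 0.1 rad), for 0.2 s.
3. the dimmer sleeve is at 6 (value of joint dimmer between 1.4808 and 1.6608 rad), for 0.2 s.
At the end, for the whole second after the job is handed in: All filters stand in rack slots, upright (11 degrees), lower edges on its base (6 mm); the louvre stands in the projector's slot nearest the lens, within 7 mm of its centre and 6 mm of its floor; the dimmer is at 6 (a third of a click); the rack is flat, all at rest (all of step 2 and all of step 3 and z of spare in the frame of rack between 0.008 and 0.021 m and x of spare in the frame of rack between -0.008 and 0.008 m and y of spare in the frame of rack between -0.085 and 0.085 m and angle between spare's own z axis and vertical below 0.2 rad and angle between the y axis of spare and the y axis of rack, either way round below 0.2 rad and linear speed of each of filter1, filter2, filter3, louvre, spare, rack below 0.03 m/s and angle between rack's own z axis and vertical below 0.05 rad); the robot touches nothing.
It fails at once if a filter is lifted out of the projector while the dimmer is not at 0 (value of joint dimmer above 0.13 rad and ((height (world z) of filter1 above 0.07 m and horizontal distance between filter1 and lamp below 0.08 m) or (height (world z) of filter2 above 0.07 m and horizontal distance between filter2 and lamp below 0.08 m) or (height (world z) of filter3 above 0.07 m and horizontal distance between filter3 and lamp below 0.08 m))).
It fails at once if a filter or the louvre is dropped instead of being lowered ((linear speed of filter1 above 0.5 m/s and contact force between the fingers and filter1 below 0.05 N and height (world z) of filter1 above 0.05 m) or (linear speed of filter2 above 0.5 m/s and contact force between the fingers and filter2 below 0.05 N and height (world z) of filter2 above 0.05 m) or (linear speed of filter3 above 0.5 m/s and contact force between the fingers and filter3 below 0.05 N and height (world z) of filter3 above 0.05 m) or (linear speed of louvre above 0.5 m/s and contact force between the fingers and louvre below 0.05 N and height (world z) of louvre above 0.05 m)).
It fails at once if a bystander (bear, disc cases, remote) is pushed away (distance of any of bear, discs, remote from where it was at the start of the episode above 0.04 m).
Of filter1, filter2, filter3 only 2 to 3 are there at a start; the rules pass over those that are not, and their reading is None.
At some moment in a run one of rack may be knocked a few centimetres aside while the robot is not near it.
It also fails if it takes over 210 s, if anything falls off the work surface, if the arm or the gripper's body presses on something with over 40 N, if the wrist force passes 120 N, or if a joint passes its speed limit or range.

### The arm

A 7-joint arm with a two-finger parallel gripper is mounted at the origin on the work surface. World frame = base frame: x ahead of the robot, y to its left, z up, the work surface at z = 0. Lengths are in mm, angles in degrees, forces in N, time in s.
With the tool pointing down it reaches from about 350 to 900 mm from the base axis. Payload 19.9 kg.
Tool frame: the origin (TCP) lies on the centre line of the jaws, within the pads' length; the fingertips stand 22 mm ahead of it and the grasp point (between the pads) lies 3 mm ahead of it (arm.tip_reach is the distance from the TCP to the fingertips, in mm); z points along the fingers, y is the line along which they close (so a half turn about z gives the same grasp; the last joint's range is limited). The gripper opens to 94 mm and grips with 3 to 60 N. Pads are 16 mm wide; open, the fingers measure 119 mm over their backs; the gripper's body (75 mm by 177 mm) begins 78 mm behind the grasp point.
Start: joints at [72.221, 23.915, -0.59, 92.452, 0.269, 63.638, -3.037], TCP at [165.98, -602.538, 227.425] pointing down, gripper open.
Joint ranges: [-161.28, 161.28], [-22.2, 115.67], [-73.04, 71.86], [3.21, 147.25], [-68.34, 248.33], [10.77, 114.83], [-161.83, 161.83]. Speed limits (degrees/s): [108.29, 108.29, 136.94, 136.94, 172.46, 172.46, 172.46].

### API

Orientations are given as a 3x3 rotation matrix whose columns are the frame's x, y, z axes.
In Python, from cell import arm gives the robot as it stands.
- The arm moves only by the tool step_arm, never from a script. Its argument "deltas" is text: rows parted by semicolons, each of 7 numbers parted by spaces: the turn, a rotation vector about the tool's x, y, z in degrees, then the shift along the tool's x, y, z in m, then the opening, from 0 (shut) to 1 (fully open). A call has exactly 5 rows; each row is the pose to reach, as a shift and turn from the pose commanded when the call began, along the tool's axes at that moment; what a row does not reach only later rows make up. A row lasts 1/12 s, in which the tool goes at most 41.7 mm and 7.16 degrees, less where a joint would pass 70% of its speed; a pose out of reach is approached as far as the arm can. A call with a gripper value outside its range is refused whole. The fingers move at their own pace and stop on an object; "newtons" is the grip in N (left out, the last holds). Time passes only in rows, so rows that repeat a pose let the fingers close, or fill a call up. It gives the time, the measured TCP pose, the force, the opening and the grip force at its end, in the units of the state.
- arm.observe(): the state, without advancing time (a new reading comes with each control period).
- arm.read_camera(name): name is "scene" or "top" or "wrist"; returns the picture (400x640x3 uint8, red, green, blue); there is no depth.
- arm.camera_info(name): a dict with "camera_matrix" (3x3 intrinsics, pixels), "R" (3x3) and "t" (3): a world point X has camera coordinates R X + t. Camera axes: x right, y down, z forward; pixel columns grow to the right and rows downward; lengths in mm; the calibration is good to about 2 mm. A picture is of the moment at which its call begins: read the wrist's pose just before it. camera_info takes no time and is no camera call; for the wrist camera it gives the pose at the moment of the call.
- arm.close_job(): hands the job in; it is judged then, once.
The state is a dict: "time_s": time; "qpos": joint angles; "joint_velocities": joint speeds; "joint_torque": joint torques, N m; "tool_pos": TCP position; "orientation": TCP orientation; "ft_force": force on the tool from outside, world axes, zero at the start; "torque": the same for the moment, N m; "width": finger opening in mm; "grasp_force": force on a finger pad.
Only numpy, scipy, OpenCV 4.12 (cv2) and the standard library are available. Lean on these libraries where they do the work, as an engineer would, in place of code of your own. Each camera call takes 0.05 s, during which the arm holds its last target. There are 200 camera calls.

## Working session

There is one attempt and no reset: what is moved stays moved. The work goes in short steps, Python scripts to look and compute and a tool call to move; the robot and the scene stay as the last step left them, time stands still between calls to the robot, and variables do not carry over. Pictures are saved under pics/ and viewed, at most 14 in all, crops included, and the job is handed in when it is done.

Besides the shell and the picture viewer there is one more tool, called after "Call:" by a JSON object that holds its "op" and its "data", one argument or row to a line. step_arm: Moves the arm, as the interface text tells. Its arguments: {"type":"object","properties":{"deltas":{"type":"string"},"newtons":{"type":"number"}},"required":["deltas"]}

```bash
ls; mkdir -p pics; python3 - <<'E'
from cell import arm
import cv2,numpy as np
np.set_printoptions(precision=4,suppress=True)
s=arm.observe();print(s)
for n in("scene","top"):
    print(n,arm.camera_info(n))
    cv2.imwrite(f"pics/{n}0.png",arm.read_camera(n)[...,::-1])
E
```

```text
pics
{'time_s': 0.0, 'qpos': array([72.2214, 23.9482, -0.5902, 92.4844,  0.2676, 63.6393, -3.0346]), 'joint_velocities': array([ 0.1017,  0.129 ,  0.0649, -0.0745, -0.0299, -0.0379, -0.0342]), 'joint_torque': array([ -0.0007, -85.1257,   0.6387, -42.6   ,  -0.0488,   0.0185,
         0.0001]), 'tool_pos': array([ 165.8841, -602.2212,  226.8321]), 'orientation': array([[ 0.9641,  0.2656, -0.0004],
       [ 0.2656, -0.9641,  0.0012],
       [-0.0001, -0.0012, -1.    ]]), 'ft_force': array([ 0.2019, -0.4305,  0.0488]), 'torque': array([-0.0312,  0.0222,  0.0022]), 'grasp_force': 0.0, 'width': 94.25377336382411}
scene {'camera_matrix': array([[467.2509,   0.    , 321.2812],
       [  0.    , 467.2509, 195.3697],
       [  0.    ,   0.    ,   1.    ]]), 'R': array([[ 0.463 ,  0.8862, -0.0157],
       [ 0.5738, -0.3132, -0.7568],
       [-0.6756,  0.3413, -0.6535]]), 't': array([-179.2461, -276.5976, 1630.9257])}
top {'camera_matrix': array([[377.3627,   0.    , 321.7231],
       [  0.    , 377.3627, 198.095 ],
       [  0.    ,   0.    ,   1.    ]]), 'R': array([[ 0.0178, -0.9998, -0.0121],
       [-0.9948, -0.0165, -0.1002],
       [ 0.0999,  0.0139, -0.9949]]), 't': array([ -83.639 ,  595.3196, 1199.3703])}
```

View pics/scene0.png

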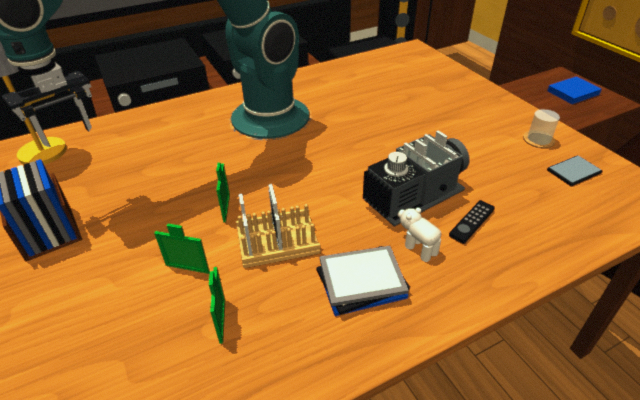

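View pics/top0.png

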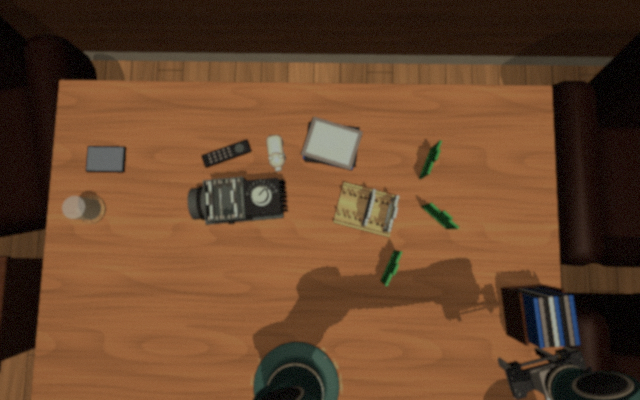

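The scene view shows the lamp at (420,175), with its dimmer at (398,163) and three tabs beside it. The rack is at (278,240) with two frames in it, and there are three green look-alikes off the rack at (222,190), (182,250) and (217,305). In the top view the lens points left.

```bash
cat > h.py <<'E'
from cell import arm
import numpy as np,cv2
from scipy.spatial.transform import Rotation as Ro
from scipy.optimize import least_squares
np.set_printoptions(precision=2,suppress=True)
def proj(c,X):
    X=np.atleast_2d(X)@np.array(c["R"]).T+np.array(c["t"]);u=X@np.array(c["camera_matrix"]).T
    return u[:,:2]/u[:,2:]
def onz(c,px,z):
    R=np.array(c["R"]);C=-R.T@np.array(c["t"]);d=R.T@np.linalg.inv(c["camera_matrix"])@[px[0],px[1],1]
    return C+d*(z-C[2])/d[2]
def tri(obs):
    f=lambda X:np.concatenate([proj(c,X)[0]-p for c,p in obs])
    r=least_squares(f,[500,0,100.]);return r.x,np.abs(r.fun).max()
def down(yaw): # tool y axis (closing line) at world angle yaw, z down
    a=np.radians(yaw);y=np.array([np.cos(a),np.sin(a),0]);z=np.array([0,0,-1.]);return np.c_[np.cross(y,z),y,z]
def plan(wps,p=None,R=None):
    """wps: (x,y,z,yaw); prints the final row of each call"""
    s=arm.observe();p=s["tool_pos"] if p is None else np.array(p,float);R=s["orientation"] if R is None else R
    for w in wps:
        T=down(w[3]);
        if (R.T@T)[1,1]<0: T=down(w[3]+180)
        rv=np.degrees(Ro.from_matrix(R.T@T).as_rotvec());n=int(np.ceil(max(np.linalg.norm(rv)/34,np.linalg.norm(np.array(w[:3])-p)/205,1)))
        for k in range(n):
            rv=np.degrees(Ro.from_matrix(R.T@T).as_rotvec())/(n-k);d=R.T@(np.array(w[:3])-p)/(n-k)
            rv=np.round(rv,1)+0;d=np.round(d/1000,4)+0;print(w,"->",*rv,*d)
            p=p+R@d*1000;R=R@Ro.from_rotvec(rv,degrees=True).as_matrix()
    return p,R
E
python3 - <<'E'
from h import *
t=arm.camera_info("top");s=arm.camera_info("scene")
print("dimmer",tri([(t,(262,194)),(s,(398,158))]))
for n,px,z in[("lens end",(190,203),80),("house end c",(286,199),80),("rack a",(343,182),15),("b",(399,196),15),("c",(390,235),15),("d",(334,222),15)]:print(n,onz(t,px,z))
E
```

```text
dimmer (array([595.23, 103.72, 164.29]), np.float64(1.7621278861859082))
lens end [569.3  337.99  80.  ]
house end c [586.89  37.48  80.  ]
rack a [ 652.76 -142.56   15.  ]
b [ 609.26 -327.12   15.  ]
c [ 481.09 -297.56   15.  ]
d [ 520.18 -114.74   15.  ]
```

```bash
python3 - <<'E'
from h import *
plan([(166,-602,420,105.4),(520,-220,430,77)])
E
```

```text
(166, -602, 420, 105.4) -> -0.1 0.0 0.0 0.0002 -0.0004 -0.1931
(520, -220, 430, 77) -> 0.0 0.0 9.5 0.1476 -0.0914 -0.0034
(520, -220, 430, 77) -> 0.0 0.0 9.4 0.1304 -0.1146 -0.0034
(520, -220, 430, 77) -> 0.0 0.0 9.5 0.11 -0.1343 -0.0034
```

Call:
{"op": "step_arm", "data": {
  "deltas": "0 0 0 0 0 -0.193 1;0 0 0 0 0 -0.193 1;0 0 0 0 0 -0.193 1;0 0 0 0 0 -0.193 1;0 0 0 0 0 -0.193 1"
}}

```text
time_s: 0.52
tool_pos: [166.0, -602.6, 424.7]
orientation: [[0.964, 0.266, 0.001], [0.266, -0.964, -0.003], [0.0, 0.003, -1.0]]
ft_force: [-0.0, -0.5, -0.1]
width: 94.0
grasp_force: 0.0
```

Call:
{"op": "step_arm", "data": {
  "deltas": "0 0 9.5 0.1476 -0.0914 -0.0034 1;0 0 9.5 0.1476 -0.0914 -0.0034 1;0 0 9.5 0.1476 -0.0914 -0.0034 1;0 0 9.5 0.1476 -0.0914 -0.0034 1;0 0 9.5 0.1476 -0.0914 -0.0034 1"
}}

```text
time_s: 0.93
tool_pos: [288.9, -470.4, 424.3]
orientation: [[0.994, 0.11, 0.002], [0.11, -0.994, 0.001], [0.002, -0.0, -1.0]]
ft_force: [1.0, 0.9, -0.3]
width: 94.1
grasp_force: 0.0
```

Call:
{"op": "step_arm", "data": {
  "deltas": "0 0 9.4 0.1304 -0.1146 -0.0034 1;0 0 9.4 0.1304 -0.1146 -0.0034 1;0 0 9.4 0.1304 -0.1146 -0.0034 1;0 0 9.4 0.1304 -0.1146 -0.0034 1;0 0 9.4 0.1304 -0.1146 -0.0034 1"
}}

```text
time_s: 1.35
tool_pos: [405.8, -342.7, 427.3]
orientation: [[0.999, -0.054, 0.001], [-0.054, -0.999, 0.001], [0.001, -0.001, -1.0]]
ft_force: [0.1, 0.9, -0.4]
width: 94.2
grasp_force: 0.0
```

Call:
{"op": "step_arm", "data": {
  "deltas": "0 0 9.5 0.11 -0.1343 -0.0034 1;0 0 9.5 0.11 -0.1343 -0.0034 1;0 0 9.5 0.11 -0.1343 -0.0034 1;0 0 9.5 0.11 -0.1343 -0.0034 1;0 0 9.5 0.11 -0.1343 -0.0034 1"
}}

```text
time_s: 1.77
tool_pos: [523.0, -215.2, 430.3]
orientation: [[0.976, -0.219, 0.0], [-0.219, -0.976, 0.002], [-0.0, -0.002, -1.0]]
ft_force: [0.3, 1.0, -0.0]
width: 94.0
grasp_force: 0.0
```

```bash
cat >> h.py <<'E'
import pickle
def snap(n,cam="wrist",crop=None,k=1):
    c=arm.camera_info(cam);im=arm.read_camera(cam)[...,::-1];cv2.imwrite(f"pics/{n}.png",im);pickle.dump(c,open(f"pics/{n}.pkl","wb"));return c,im
def cam(n): return pickle.load(open(f"pics/{n}.pkl","rb"))
E
python3 - <<'E'
from h import *
s=arm.observe();print(s["time_s"],s["tool_pos"],s["orientation"])
c,_=snap("w1");R=np.array(c["R"]);print(c["camera_matrix"],-R.T@np.array(c["t"]),R)
plan([(520,150,430,96)])
E
```

```text
1.7667 [ 522.98 -215.18  430.26] [[ 0.98 -0.22  0.  ]
 [-0.22 -0.98  0.  ]
 [-0.   -0.   -1.  ]]
[[277.16   0.   324.55]
 [  0.   277.16 198.81]
 [  0.     0.     1.  ]] [ 586.75 -229.52  587.17] [[-0.22 -0.98 -0.  ]
 [-0.95  0.21  0.23]
 [-0.22  0.05 -0.97]]
(520, 150, 430, 96) -> -0.1 0.0 -9.3 -0.0413 -0.1779 0.0004
(520, 150, 430, 96) -> 0.0 0.0 -9.3 -0.0121 -0.1822 0.0001
```

View pics/w1.png

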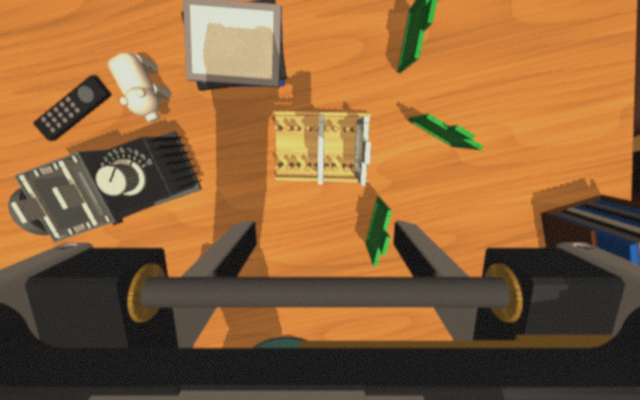

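w1 shows the rack at (320,148), with frames at columns 320 and 365. The lamp is on the left, with its dimmer at (112,180). I'll go in closer on the lamp.

Call:
{"op": "step_arm", "data": {
  "deltas": "0 0 -9.3 -0.038 -0.178 0 1;0 0 -9.3 -0.038 -0.178 0 1;0 0 -9.3 -0.038 -0.178 0 1;0 0 -9.3 -0.038 -0.178 0 1;0 0 -9.3 -0.038 -0.178 0 1"
}}

```text
time_s: 2.23
tool_pos: [522.5, -32.9, 430.9]
orientation: [[0.998, -0.059, 0.0], [-0.059, -0.998, 0.001], [0.0, -0.001, -1.0]]
ft_force: [0.6, 0.6, 1.1]
width: 94.1
grasp_force: 0.0
```

Call:
{"op": "step_arm", "data": {
  "deltas": "0 0 -9.3 -0.006 -0.182 0.01 1;0 0 -9.3 -0.006 -0.182 0.02 1;0 0 -9.3 -0.006 -0.182 0.03 1;0 0 -9.3 -0.006 -0.182 0.04 1;0 0 -9.3 -0.006 -0.182 0.05 1"
}}

```text
time_s: 2.65
tool_pos: [528.0, 148.0, 380.6]
orientation: [[0.995, 0.102, 0.001], [0.102, -0.995, 0.001], [0.001, -0.001, -1.0]]
ft_force: [0.9, 0.3, -0.1]
width: 93.9
grasp_force: 0.0
```

Call:
{"op": "step_arm", "data": {
  "deltas": "0 0 0 0 0 0.03 1;0 0 0 0 0 0.06 1;0 0 0 0 0 0.08 1;0 0 0 0 0 0.08 1;0 0 0 0 0 0.08 1"
}}

```text
time_s: 3.07
tool_pos: [528.6, 143.2, 300.6]
orientation: [[0.995, 0.098, -0.002], [0.098, -0.995, -0.0], [-0.002, -0.0, -1.0]]
ft_force: [-0.1, 0.1, 1.5]
width: 93.4
grasp_force: 0.0
```

```bash
python3 - <<'E'
from h import *
s=arm.observe();print(s["time_s"],s["tool_pos"],s["orientation"])
snap("w2")
E
```

```text
3.0667 [528.55 143.18 300.59] [[ 1.   0.1 -0. ]
 [ 0.1 -1.  -0. ]
 [-0.  -0.  -1. ]]
```

View pics/w2.png

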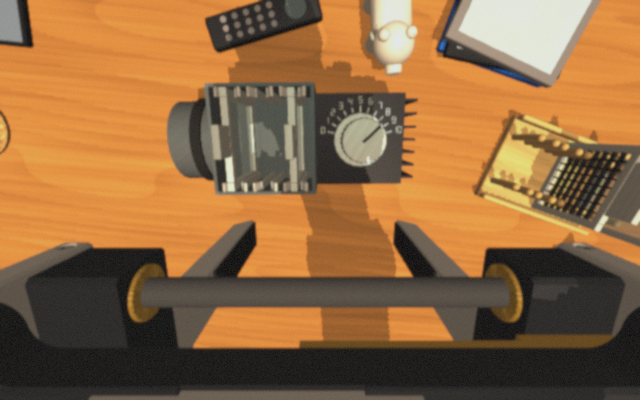

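View crop.

```bash
python3 - <<'E'
from h import *
im=cv2.imread("pics/w2.png")
a=cv2.resize(im[75:205,160:420],None,fx=3,fy=3,interpolation=cv2.INTER_CUBIC);cv2.imwrite("pics/w2c.png",a)
E
```

```text
(no output)
```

View pics/w2c.png

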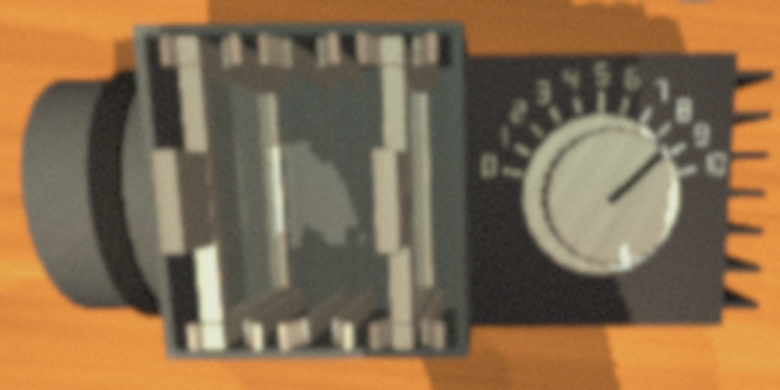

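The crop shows the dimmer line pointing near 8–9. There are filters in the lens-side slot (tab at crop 168,200) and the house-side slot (tab at 390,200). The middle slot is empty, because the lines at 275 and 425 are those frames' bottom bars. I'll fit the lamp pose from this.

```bash
cat >> h.py <<'E'
def T2(q,P): # planar pose (x,y,yawdeg[,z]) applied to local points
    P=np.atleast_2d(np.array(P,float));a=np.radians(q[2]);R=np.array([[np.cos(a),-np.sin(a),0],[np.sin(a),np.cos(a),0],[0,0,1]])
    return P@R.T+[q[0],q[1],q[3] if len(q)>3 else 0]
def fitpose(c,P,px,q0):
    px=np.array(px,float);r=least_squares(lambda q:(proj(c,T2(q,P))-px).ravel(),q0,loss="soft_l1");return r.x,proj(c,T2(r.x,P))-px
E
python3 - <<'E'
from h import *
P=[(62.5,60,135),(62.5,-60,135),(-62.5,-60,135),(-62.5,60,135),(53,-164,126),(-53,-164,126),(0,-112,166.5)]
px=np.array([(137,27),(463,27),(467,355),(172,355),(737,55),(722,323),(612,200)])/3+[160,75]
for q0 in([583,215,6],[583,215,6,0]):
    q,r=fitpose(cam("w2"),P,px,q0);print(q,r.ravel())
print("dimmer",T2(q[:3],(0,-112,156.5)))
print(proj(cam("w2"),T2(q[:3],[(0,36+4,179),(0,36-4,179),(0,-36+4,179),(0,-40,179)]))*3-[480,225])
plan([(*T2(q[:3],(0,-112,230))[0,:2],230,180+q[2]+60)])
s=arm.observe();print(s["qpos"])
E
```

```text
[577.37 219.75   5.99] [-1.8  -0.7  -0.17 -1.46  0.08  1.45 -2.23  2.08  1.25 -0.99  0.81  2.33
  0.52  0.13]
[577.67 219.67   5.97  -6.37] [ 0.71 -0.    0.15 -0.71  0.31  0.08 -0.17  0.67 -0.23 -0.42 -0.49  1.19
 -0.22 -0.31]
dimmer [[589.32 108.28 156.5 ]]
[[156.32 203.65]
 [180.67 203.5 ]
 [375.51 202.29]
 [399.88 202.14]]
(np.float64(589.3196850284022), np.float64(108.28076022346478), 230, np.float64(245.9696184758337)) -> 0.0 0.0 29.6 0.0565 0.0409 0.0717
[   9.7    14.95  -33.69   97.37    8.74   70.28 -110.46]
```

Call:
{"op": "step_arm", "data": {
  "deltas": "0 0 0 0.02 0.014 0.02 0.75;0 0 0 0.04 0.028 0.04 0.75;0 0 0 0.057 0.0407 0.06 0.75;0 0 0 0.057 0.0407 0.06 0.75;0 0 0 0.057 0.0407 0.06 0.75",
  "newtons": 25
}}

```text
time_s: 3.53
tool_pos: [590.2, 107.9, 241.1]
orientation: [[0.995, 0.096, -0.0], [0.096, -0.995, 0.0], [-0.0, -0.0, -1.0]]
ft_force: [-0.9, 1.0, 0.4]
width: 70.9
grasp_force: 0.0
```

```bash
python3 - <<'E'
from h import *
s=arm.observe();print(s["time_s"],s["tool_pos"],s["qpos"])
snap("w3")
E
```

```text
3.5333 [590.18 107.87 241.07] [  10.47   23.45  -31.06   94.5    12.99   65.69 -108.37]
```

View pics/w3.png

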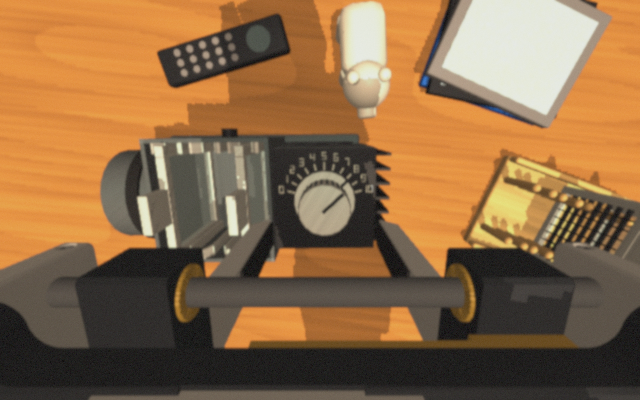

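w3: the sleeve top is centred near (325,208), the slot-0 tab top near (237,213), and the slot-2 tab top near (152,213).

```bash
python3 - <<'E'
from h import *
a,b=cam("w2"),cam("w3")
print(tri([(a,(364,141.7)),(b,(325,208))]))
print(proj(b,T2((577.4,219.7,6),[(0,-112,166.5),(0,36,179),(0,-36,179),(62.5,60,135),(62.5,-60,135),(53,-164,126)])))
print("tab2",tri([(a,(216,142)),(b,(150,213))]),"tab0",tri([(a,(288.7,142)),(b,(237,213.5))]))
print(T2((577.4,219.7,6),[(0,36,179),(0,-36,179)]))
E
```

```text
(array([589.11, 107.6 , 153.71]), np.float64(0.44641041136321746))
[[324.6  212.02]
 [145.26 217.59]
 [232.44 216.92]
 [138.74 139.27]
 [267.98 138.19]
 [378.01 147.2 ]]
tab2 (array([573.38, 260.45, 165.06]), np.float64(0.46072720284874435)) tab0 (array([580.5 , 185.08, 165.19]), np.float64(0.9587506618394741))
[[573.64 255.5  179.  ]
 [581.16 183.9  179.  ]]
```

```bash
python3 - <<'E'
from h import *
for n,c,(u,v),r in(("top0",arm.camera_info("top"),(262,195),14),("scene0",arm.camera_info("scene"),(398,160),16),("w2",cam("w2"),(364,141),36),("w3",cam("w3"),(325,206),42)):
    g=cv2.imread(f"pics/{n}.png");g=cv2.cvtColor(g[v-r:v+r,u-r:u+r],cv2.COLOR_BGR2GRAY)
    t,b=cv2.threshold(g,0,255,cv2.THRESH_OTSU);b=cv2.morphologyEx(b,cv2.MORPH_OPEN,np.ones((3,3)) if r<20 else np.ones((9,9)))
    k,l,st,ce=cv2.connectedComponentsWithStats(b);i=1+np.argmax(st[1:,4]);print(n,t,st[i]+[u-r,v-r,0,0,0],ce[i]+[u-r,v-r])
    print("  pred top",proj(c,T2((577.4,219.7,6),[(0,-112,166.5),(23,-112,166.5),(-23,-112,166.5),(0,-89,166.5),(0,-135,166.5),(-30,-112,130)])).round(1).tolist())
E
```

```text
top0 93.0 [251 186  21  20 331] [260.91 195.49]
  pred top [[258.5, 194.9], [257.9, 187.1], [259.0, 202.8], [250.6, 195.6], [266.4, 194.2], [261.3, 206.2]]
scene0 129.0 [382 144  25  19 344] [392.81 152.72]
  pred top [[396.5, 155.7], [402.6, 160.3], [390.5, 151.3], [403.5, 152.6], [389.3, 158.9], [387.6, 161.6]]
w2 116.0 [ 343  114   44   52 1786] [362.72 140.31]
  pred top [[364.6, 141.7], [365.2, 118.5], [364.0, 164.1], [342.2, 141.9], [386.9, 141.6], [359.5, 166.7]]
w3 103.0 [ 295  185   60   50 2159] [323.65 209.36]
  pred top [[324.6, 212.0], [324.4, 185.9], [324.8, 237.0], [298.1, 212.2], [351.1, 211.8], [324.8, 230.4]]
```

The predicted sleeve outline agrees with w3 (cols 295–355, rows 185–237). The lamp pose is (577.4, 219.7, 6.0°), so I'll descend and grip.

Call:
{"op": "step_arm", "data": {
  "deltas": "0 0 0 -0.001 -0.0005 0.03 0.75;0 0 0 -0.001 -0.0005 0.05 0.75;0 0 0 -0.001 -0.0005 0.07 0.75;0 0 0 -0.001 -0.0005 0.0815 0.75;0 0 0 -0.001 -0.0005 0.0815 0.75"
}}

```text
time_s: 4.0
tool_pos: [587.7, 109.3, 158.6]
orientation: [[0.995, 0.098, -0.001], [0.098, -0.995, -0.0], [-0.001, -0.0, -1.0]]
ft_force: [-0.9, 0.0, 0.2]
width: 70.6
grasp_force: 0.0
```

Call:
{"op": "step_arm", "data": {
  "deltas": "0 0 0 0 0 0 0.45;0 0 0 0 0 0 0.42;0 0 0 0 0 0 0.4;0 0 0 0 0 0 0.4;0 0 0 0 0 0 0.4",
  "newtons": 25
}}

```text
time_s: 4.42
tool_pos: [589.0, 108.4, 160.3]
orientation: [[0.995, 0.097, 0.002], [0.097, -0.995, -0.001], [0.001, 0.001, -1.0]]
ft_force: [0.1, -4.9, 7.6]
width: 45.5
grasp_force: 25.0
```

Call:
{"op": "step_arm", "data": {
  "deltas": "0 0 -6 0 0 0 0.4;0 0 -12 0 0 0 0.4;0 0 -18 0 0 0 0.4;0 0 -24 0 0 0 0.4;0 0 -30 0 0 0 0.4"
}}

```text
time_s: 4.83
tool_pos: [589.3, 107.5, 160.2]
orientation: [[0.811, 0.585, 0.002], [0.585, -0.811, -0.002], [0.001, 0.002, -1.0]]
ft_force: [0.9, -8.2, 7.0]
width: 46.0
grasp_force: 25.0
```

Call:
{"op": "step_arm", "data": {
  "deltas": "0 0 -6 0 0 0 0.4;0 0 -12 0 0 0 0.4;0 0 -18 0 0 0 0.4;0 0 -24 0 0 0 0.4;0 0 -30 0 0 0 0.4"
}}

```text
time_s: 5.25
tool_pos: [590.0, 106.8, 160.3]
orientation: [[0.41, 0.912, 0.003], [0.912, -0.41, -0.002], [-0.001, 0.004, -1.0]]
ft_force: [7.1, -10.4, 4.5]
width: 45.7
grasp_force: 25.0
```

Call:
{"op": "step_arm", "data": {
  "deltas": "0 0 -6 0 0 0 0.4;0 0 -12 0 0 0 0.4;0 0 -18 0 0 0 0.4;0 0 -24 0 0 0 0.4;0 0 -30 0 0 0 0.4"
}}

```text
time_s: 5.67
tool_pos: [590.9, 106.7, 160.3]
orientation: [[-0.1, 0.995, 0.005], [0.995, 0.1, -0.002], [-0.002, 0.005, -1.0]]
ft_force: [13.5, -9.5, -1.0]
width: 45.9
grasp_force: 25.0
```

Call:
{"op": "step_arm", "data": {
  "deltas": "0 0 -6 0 0 0 0.4;0 0 -12 0 0 0 0.4;0 0 -18 0 0 0 0.4;0 0 -22 0 0 0 0.4;0 0 -22 0 0 0 0.4"
}}

```text
time_s: 6.08
tool_pos: [591.6, 106.9, 160.4]
orientation: [[-0.465, 0.885, 0.006], [0.885, 0.465, -0.001], [-0.004, 0.005, -1.0]]
ft_force: [19.2, -7.6, -0.6]
width: 45.7
grasp_force: 25.0
```

```bash
python3 - <<'E'
from h import *
s=arm.observe();print(s["qpos"],s["torque"],s["ft_force"],s["tool_pos"],s["orientation"],s["width"])
E
```

```text
[ 25.74  35.91 -54.15  98.51  32.65  62.4  -11.18] [-1.89 -4.37 -0.07] [19.23 -7.64 -0.64] [591.61 106.87 160.36] [[-0.47  0.89  0.01]
 [ 0.89  0.47 -0.  ]
 [-0.    0.   -1.  ]] 45.7248977681931
```

Call:
{"op": "step_arm", "data": {
  "deltas": "0 0 0 -0.002 0.002 0 0.4;0 0 -3 -0.002 0.002 0 0.4;0 0 -6 -0.002 0.002 0 0.4;0 0 -9 -0.002 0.002 0 0.4;0 0 -12 -0.002 0.002 0 0.4"
}}

```text
time_s: 6.5
tool_pos: [592.3, 107.0, 160.3]
orientation: [[-0.638, 0.77, 0.002], [0.77, 0.638, -0.001], [-0.003, 0.001, -1.0]]
ft_force: [3.0, -5.6, 7.2]
width: 45.4
grasp_force: 25.0
```

```bash
python3 - <<'E'
from h import *
s=arm.observe();print(s["torque"],s["ft_force"],s["tool_pos"],s["orientation"])
c,im=snap("w4");g=cv2.resize(im[90:245,230:430],None,fx=3,fy=3,interpolation=cv2.INTER_CUBIC);cv2.imwrite("pics/w4c.png",g)
E
```

```text
[-1.4  -0.81 -0.52] [ 2.96 -5.56  7.19] [592.3  107.04 160.29] [[-0.64  0.77  0.  ]
 [ 0.77  0.64 -0.  ]
 [-0.    0.   -1.  ]]
```

View pics/w4c.png

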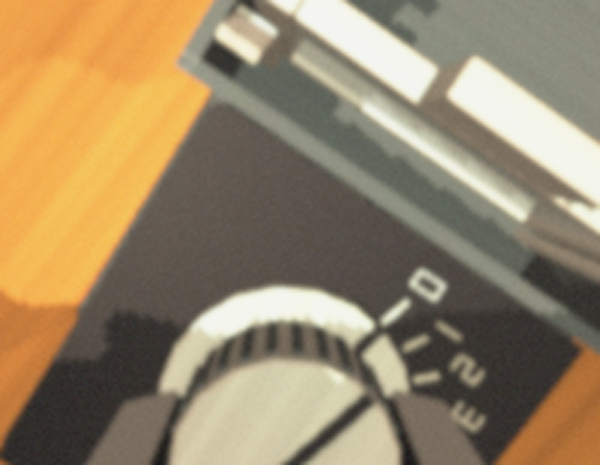

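w4 shows the index line on 0, and the torque says the end stop has been reached. I'll release, rise, and go over the slot-2 tab.

```bash
python3 - <<'E'
from h import *
plan([(592.3,107,240,39.6),(585,180,260,-22),(577,254.2,260,-84)])
E
```

```text
(592.3, 107, 240, 39.6) -> 0.1 0.1 0.3 -0.0002 0.0001 -0.0797
(585, 180, 260, -22) -> 0.0 0.0 30.8 0.0305 0.0204 -0.0101
(585, 180, 260, -22) -> 0.0 0.1 30.8 0.0366 0.002 -0.01
(577, 254.2, 260, -84) -> 0.0 0.0 31.0 0.0329 -0.0176 0.0
(577, 254.2, 260, -84) -> 0.0 0.0 31.0 0.0191 -0.0321 0.0001
```

Call:
{"op": "step_arm", "data": {
  "deltas": "0 0 0 0 0 0 0.75;0 0 0 0 0 0 0.75;0 0 0 0 0 0 0.75;0 0 0 0 0 0 0.75;0 0 0 0 0 0 0.75"
}}

```text
time_s: 6.97
tool_pos: [591.0, 108.2, 159.1]
orientation: [[-0.637, 0.771, -0.0], [0.771, 0.637, -0.0], [0.0, -0.0, -1.0]]
ft_force: [-0.2, 0.0, -0.8]
width: 70.4
grasp_force: 0.0
```

Call:
{"op": "step_arm", "data": {
  "deltas": "0.1 0.1 0 0 0 -0.02 0.7;0.1 0.1 0 0 0 -0.05 0.7;0.1 0.1 0 0 0 -0.08 0.7;0.1 0.1 0 0 0 -0.08 0.7;0.1 0.1 0 0 0 -0.08 0.7"
}}

```text
time_s: 7.38
tool_pos: [591.6, 108.4, 240.4]
orientation: [[-0.637, 0.771, -0.0], [0.771, 0.637, 0.0], [0.0, 0.0, -1.0]]
ft_force: [0.3, -1.3, -1.1]
width: 66.2
grasp_force: 0.0
```

Call:
{"op": "step_arm", "data": {
  "deltas": "0 0 31 0.0305 0.0204 -0.01 0.6;0 0 31 0.0305 0.0204 -0.01 0.6;0 0 31 0.0305 0.0204 -0.01 0.6;0 0 31 0.0305 0.0204 -0.01 0.6;0 0 31 0.0305 0.0204 -0.01 0.6"
}}

```text
time_s: 7.8
tool_pos: [587.0, 144.6, 248.1]
orientation: [[-0.142, 0.99, -0.004], [0.99, 0.142, -0.0], [0.0, -0.004, -1.0]]
ft_force: [-0.3, 0.1, 0.3]
width: 56.4
grasp_force: 0.0
```

Call:
{"op": "step_arm", "data": {
  "deltas": "0 0 31 0.0366 0.002 -0.01 0.5;0 0 31 0.0366 0.002 -0.01 0.5;0 0 31 0.0366 0.002 -0.01 0.5;0 0 31 0.0366 0.002 -0.01 0.5;0 0 31 0.0366 0.002 -0.01 0.5"
}}

```text
time_s: 8.22
tool_pos: [583.5, 181.0, 258.1]
orientation: [[0.388, 0.922, -0.004], [0.922, -0.388, -0.0], [-0.002, -0.003, -1.0]]
ft_force: [0.0, 1.5, -0.8]
width: 47.3
grasp_force: 0.0
```

Call:
{"op": "step_arm", "data": {
  "deltas": "0 0 31 0.0329 -0.0176 0 0.4;0 0 31 0.0329 -0.0176 0 0.4;0 0 31 0.0329 -0.0176 0 0.4;0 0 31 0.0329 -0.0176 0 0.4;0 0 31 0.0329 -0.0176 0 0.4"
}}

```text
time_s: 8.63
tool_pos: [579.7, 218.2, 258.0]
orientation: [[0.807, 0.59, -0.004], [0.59, -0.807, -0.001], [-0.003, -0.002, -1.0]]
ft_force: [-0.5, 0.4, 0.5]
width: 37.5
grasp_force: 0.0
```

Call:
{"op": "step_arm", "data": {
  "deltas": "0 0 31 0.0191 -0.0321 0 0.4;0 0 31 0.0191 -0.0321 0 0.4;0 0 31 0.0191 -0.0321 0 0.4;0 0 31 0.0191 -0.0321 0 0.4;0 0 31 0.0191 -0.0321 0 0.4"
}}

```text
time_s: 9.05
tool_pos: [575.9, 255.3, 257.9]
orientation: [[0.996, 0.09, -0.004], [0.09, -0.996, -0.001], [-0.004, 0.0, -1.0]]
ft_force: [-0.4, -0.6, -0.3]
width: 37.7
grasp_force: 0.0
```

```bash
python3 - <<'E'
from h import *
s=arm.observe();print(s["tool_pos"],s["qpos"],s["orientation"])
c,im=snap("w5");cv2.imwrite("pics/w5c.png",cv2.resize(im[60:260,140:440],None,fx=2.6,fy=2.6,interpolation=cv2.INTER_CUBIC))
q=(580.6,218.4,6.)
print(proj(c,T2(q,[(17,40,179),(17,32,179),(-17,40,179),(-17,32,179),(17,-32,179),(0,-112,166.5),(29,-112,132)]))-[140,60])
E
```

```text
[575.91 255.27 257.88] [  -1.94   26.62  -34.17   88.63   15.46   69.76 -123.55] [[ 1.    0.09 -0.  ]
 [ 0.09 -1.   -0.  ]
 [-0.    0.   -1.  ]]
[[181.55 129.49]
 [190.77 129.36]
 [182.18 166.69]
 [191.11 166.57]
 [264.64 128.33]
 [346.52 142.5 ]
 [330.77 106.61]]
```

View pics/w5c.png

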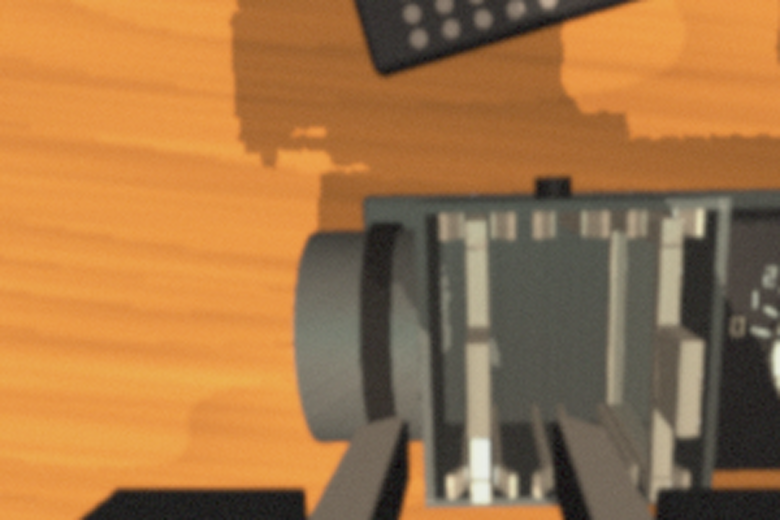

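w5: the tab is centred between the fingers at crop column 480, within 1 mm of the prediction. I'll descend and grip.

Call:
{"op": "step_arm", "data": {
  "deltas": "0 0 0 0.001 0.0005 0.03 0.4;0 0 0 0.001 0.0005 0.055 0.4;0 0 0 0.001 0.0005 0.075 0.4;0 0 0 0.001 0.0005 0.09 0.4;0 0 0 0.001 0.0005 0.09 0.4"
}}

```text
time_s: 9.52
tool_pos: [575.5, 253.9, 165.2]
orientation: [[0.995, 0.099, -0.008], [0.099, -0.995, -0.002], [-0.008, 0.001, -1.0]]
ft_force: [0.3, 0.3, -0.8]
width: 37.3
grasp_force: 0.0
```

Call:
{"op": "step_arm", "data": {
  "deltas": "0 0 0 0 0 0 0.2;0 0 0 0 0 0 0.1;0 0 0 0 0 0 0;0 0 0 0 0 0 0;0 0 0 0 0 0 0",
  "newtons": 20
}}

```text
time_s: 9.93
tool_pos: [577.4, 255.1, 169.9]
orientation: [[0.995, 0.098, -0.002], [0.098, -0.995, 0.001], [-0.001, -0.001, -1.0]]
ft_force: [-1.5, 3.8, 3.0]
width: 7.7
grasp_force: 20.2
```

```bash
python3 - <<'E'
from h import *
s=arm.observe();print(s["tool_pos"],s["width"],s["grasp_force"],s["ft_force"],s["torque"])
E
```

```text
[577.41 255.14 169.94] 7.688137607295478 20.228568613529205 [-1.48  3.76  3.03] [1.22 0.07 0.08]
```

```bash
python3 - <<'E'
from h import *
plan([(577,254.5,328,-84),(495,-210,330,-103)],p=(577,254.5,168))
E
```

```text
(577, 254.5, 328, -84) -> 0.0 0.1 -0.4 -0.0002 -0.0001 -0.16
(495, -210, 330, -103) -> 0.0 0.0 6.3 -0.0434 0.1511 -0.0008
(495, -210, 330, -103) -> 0.0 0.0 6.4 -0.0265 0.155 -0.0008
(495, -210, 330, -103) -> 0.0 0.0 6.3 -0.0092 0.1569 -0.0008
```

Call:
{"op": "step_arm", "data": {
  "deltas": "0 0 0 0 0 -0.01 0;0 0 0 0 0 -0.025 0;0 0 0 0 0 -0.045 0;0 0 0 0 0 -0.065 0;0 0 0 0 0 -0.085 0"
}}

```text
time_s: 10.35
tool_pos: [577.2, 255.0, 256.0]
orientation: [[0.995, 0.098, -0.002], [0.098, -0.995, 0.0], [-0.002, -0.001, -1.0]]
ft_force: [-0.4, 0.3, -1.2]
width: 8.3
grasp_force: 20.0
```

Call:
{"op": "step_arm", "data": {
  "deltas": "0 0 0 0 0 -0.02 0;0 0 0 0 0 -0.04 0;0 0 0 0 0 -0.06 0;0 0 0 0 0 -0.075 0;0 0 0 0 0 -0.075 0"
}}

```text
time_s: 10.77
tool_pos: [578.1, 255.6, 333.2]
orientation: [[0.995, 0.098, 0.002], [0.098, -0.995, 0.002], [0.002, -0.002, -1.0]]
ft_force: [0.6, -0.1, -0.9]
width: 7.7
grasp_force: 20.0
```

Call:
{"op": "step_arm", "data": {
  "deltas": "0 0 1.3 -0.009 0.03 0 0;0 0 2.6 -0.018 0.061 0 0;0 0 3.9 -0.027 0.091 0 0;0 0 5.2 -0.036 0.122 0 0;0 0 6.3 -0.0434 0.151 0 0"
}}

```text
time_s: 11.18
tool_pos: [548.2, 98.7, 328.9]
orientation: [[1.0, -0.014, -0.003], [-0.014, -1.0, -0.0], [-0.003, 0.0, -1.0]]
ft_force: [0.5, 0.4, -1.6]
width: 7.6
grasp_force: 20.0
```

Call:
{"op": "step_arm", "data": {
  "deltas": "0 0 1.3 -0.005 0.031 0 0;0 0 2.6 -0.011 0.062 0 0;0 0 3.9 -0.016 0.093 0 0;0 0 5.2 -0.021 0.124 0 0;0 0 6.4 -0.0265 0.155 0 0"
}}

```text
time_s: 11.6
tool_pos: [519.9, -55.7, 329.0]
orientation: [[0.992, -0.125, -0.003], [-0.125, -0.992, 0.0], [-0.003, 0.0, -1.0]]
ft_force: [0.3, 0.3, -0.9]
width: 7.6
grasp_force: 20.0
```

Call:
{"op": "step_arm", "data": {
  "deltas": "0 0 1.3 -0.002 0.032 0 0;0 0 2.6 -0.004 0.064 0 0;0 0 3.9 -0.006 0.1 0 0;0 0 5.2 -0.008 0.13 0 0;0 0 6.3 -0.009 0.157 0 0"
}}

```text
time_s: 12.02
tool_pos: [491.2, -210.9, 329.0]
orientation: [[0.972, -0.234, -0.003], [-0.234, -0.972, 0.0], [-0.003, 0.001, -1.0]]
ft_force: [1.4, -0.1, -2.4]
width: 7.6
grasp_force: 20.0
```

Call:
{"op": "step_arm", "data": {
  "deltas": "0 0 0 0 0 0 0;0 0 0 0 0 0 0;0 0 0 0 0 0 0;0 0 0 0 0 0 0;0 0 0 0 0 0 0"
}}

```text
time_s: 12.43
tool_pos: [492.6, -207.8, 329.3]
orientation: [[0.973, -0.23, -0.002], [-0.23, -0.973, 0.0], [-0.003, 0.0, -1.0]]
ft_force: [0.2, 0.9, -2.0]
width: 7.9
grasp_force: 20.0
```

```bash
python3 - <<'E'
from h import *
s=arm.observe();print(s["tool_pos"],s["qpos"],s["orientation"],s["width"])
c,im=snap("w6");cv2.imwrite("pics/w6c.png",cv2.resize(im[40:260,180:480],None,fx=2.6,fy=2.6,interpolation=cv2.INTER_CUBIC))
E
```

```text
[ 492.61 -207.84  329.29] [ 36.24  10.84 -19.26  97.12   3.74  72.81 -87.12] [[ 0.97 -0.23 -0.  ]
 [-0.23 -0.97  0.  ]
 [-0.    0.   -1.  ]] 7.946482485932443
```

View pics/w6c.png

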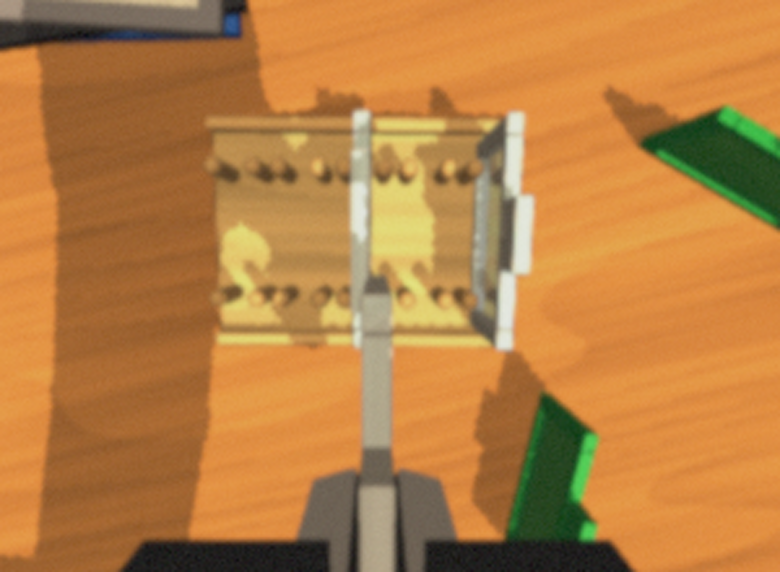

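w6: the slot-0 frame (crop 515,235) has a narrow tab and is the spare. The slot-2 frame (crop 362,230) is the louvre, since its tab is wide and it showed the egg-crate in w2. The dowel tops run along rows ~165 and ~296. I'll fit the rack.

```bash
python3 - <<'E'
from h import *
c=cam("w6")
s=arm.observe();p,R=s["tool_pos"],s["orientation"]
H=p+np.array([(56,0,133),(56,0,21),(56,4,21),(56,-4,21),(56,4,133),(56,-4,133)])@R.T
print("held",(proj(c,H)-[180,40])*2.6)
ys=[83,61,47,25,11,-11,-25,-47,-61]
P=[(36,y,75) for y in ys]+[(-36,y,75) for y in(61,47,25,11,-25,-47)]+[(68,95,33),(-68,95,33),(56,0,127)]
px=np.array([(u,164) for u in(212,252,278,318,343,382,408,447,472)]+[(u,295) for u in(257,284,320,345,406,441)]+[(207,120),(218,338),(362,115)])/2.6+[180,40]
for q0 in([565,-220,-13.],[565,-220,-13.,0]):
    q,r=fitpose(c,P,px,q0);print(q);print((r*2.6).round(1).tolist())
E
```

```text
held [[376.98 266.87]
 [377.65 281.94]
 [394.1  281.95]
 [361.21 281.93]
 [387.12 266.88]
 [366.84 266.86]]
[ 562.82 -217.38  -13.24]
[[-1.7, -0.6], [-1.1, -0.6], [-1.2, -0.7], [-0.6, -0.7], [0.2, -0.7], [1.9, -0.7], [1.7, -0.7], [3.3, -0.8], [4.2, -0.8], [-0.9, 2.6], [-3.1, 2.6], [-0.1, 2.6], [-0.3, 2.5], [2.4, 2.5], [6.3, 2.5], [-4.1, -6.4], [-2.9, 5.7], [-0.5, -8.7]]
[ 563.61 -216.7   -13.3   -13.03]
[[2.0, 0.5], [1.4, 0.5], [0.4, 0.5], [-0.2, 0.5], [-0.2, 0.6], [0.2, 0.6], [-0.8, 0.6], [-0.4, 0.6], [-0.4, 0.6], [1.2, -0.3], [-1.8, -0.3], [0.0, -0.3], [-0.9, -0.3], [-0.1, -0.2], [2.7, -0.2], [-0.4, -4.0], [-0.1, 1.8], [-1.6, -5.2]]
```

```bash
python3 - <<'E'
from h import *
plan([(582.7,-147.6,328,-103.3),(582.7,-147.6,228,-103.3)])
E
```

```text
(582.7, -147.6, 328, -103.3) -> 0.0 0.1 0.0 0.0738 -0.0795 0.0011
(582.7, -147.6, 228, -103.3) -> 0.0 0.0 0.0 0.0 -0.0001 0.1
```

Call:
{"op": "step_arm", "data": {
  "deltas": "0 0.1 0 0.02 -0.02 0 0;0 0.1 0 0.04 -0.04 0 0;0 0.1 0 0.06 -0.06 0 0;0 0.1 0 0.0738 -0.0795 0 0;0 0.1 0 0.0738 -0.0795 0 0"
}}

```text
time_s: 12.9
tool_pos: [585.2, -144.0, 328.5]
orientation: [[0.974, -0.226, -0.001], [-0.226, -0.974, 0.002], [-0.001, -0.002, -1.0]]
ft_force: [-0.4, 0.5, -1.4]
width: 8.0
grasp_force: 20.0
```

Call:
{"op": "step_arm", "data": {
  "deltas": "0 0 0 0 0 0.02 0;0 0 0 0 0 0.04 0;0 0 0 0 0 0.06 0;0 0 0 0 0 0.08 0;0 0 0 0 0 0.1 0"
}}

```text
time_s: 13.32
tool_pos: [582.4, -148.2, 228.2]
orientation: [[0.973, -0.231, -0.001], [-0.231, -0.973, -0.0], [-0.001, 0.0, -1.0]]
ft_force: [0.8, -0.8, -1.8]
width: 7.8
grasp_force: 20.0
```

Call:
{"op": "step_arm", "data": {
  "deltas": "0 0 0 0 0 0 0;0 0 0 0 0 0 0;0 0 0 0 0 0 0;0 0 0 0 0 0 0;0 0 0 0 0 0 0"
}}

```text
time_s: 13.73
tool_pos: [583.0, -148.7, 230.3]
orientation: [[0.973, -0.232, 0.001], [-0.232, -0.973, -0.001], [0.001, 0.0, -1.0]]
ft_force: [0.5, -0.0, -1.9]
width: 7.7
grasp_force: 20.0
```

```bash
python3 - <<'E'
from h import *
s=arm.observe();p,R=s["tool_pos"],s["orientation"];print(p,R)
c,im=snap("w7");cv2.imwrite("pics/w7c.png",cv2.resize(im[80:280,230:480],None,fx=3,fy=3,interpolation=cv2.INTER_CUBIC))
H=p+np.array([(56,4,133),(56,-4,133)])@R.T
f=lambda X:((proj(c,X)-[230,80])*3).round(0).tolist()
q=(566.1,-217.7,-13.3)
print("held",f(H),"dow",f(T2(q,[(36,83,75),(36,61,75),(36,47,75),(-36,83,75),(-36,61,75),(-36,47,75)])))
E
```

```text
[ 583.01 -148.74  230.33] [[ 0.97 -0.23  0.  ]
 [-0.23 -0.97 -0.  ]
 [ 0.    0.   -1.  ]]
held [[296.0, 188.0], [273.0, 188.0]] dow [[252.0, 243.0], [311.0, 243.0], [348.0, 242.0], [254.0, 426.0], [310.0, 426.0], [345.0, 426.0]]
```

View pics/w7c.png

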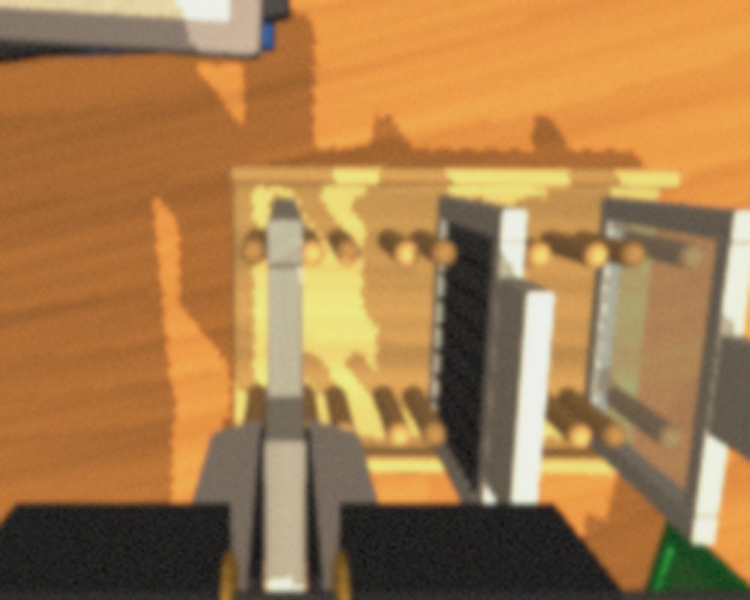

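w7: the held bottom edge (crop cols 272–298) is centred between the slot-4 dowels (255 and 313). The egg-crate wide-tab louvre is confirmed at (490,350). I'll lower.

Call:
{"op": "step_arm", "data": {
  "deltas": "0 0 0 0.001 0 0.015 0;0 0 0 0.001 0 0.028 0;0 0 0 0.001 0 0.04 0;0 0 0 0.001 0 0.052 0;0 0 0 0.001 0 0.064 0"
}}

```text
time_s: 14.2
tool_pos: [583.3, -148.9, 163.9]
orientation: [[0.973, -0.232, -0.001], [-0.232, -0.973, 0.0], [-0.001, 0.0, -1.0]]
ft_force: [0.2, 0.0, -1.7]
width: 7.8
grasp_force: 20.0
```

Call:
{"op": "step_arm", "data": {
  "deltas": "0 0 0 0 0 0.005 0;0 0 0 0 0 0.009 0;0 0 0 0 0 0.012 0;0 0 0 0 0 0.014 0;0 0 0 0 0 0.014 0"
}}

```text
time_s: 14.62
tool_pos: [583.5, -148.9, 151.1]
orientation: [[0.973, -0.232, -0.001], [-0.232, -0.973, -0.0], [-0.001, 0.0, -1.0]]
ft_force: [-1.0, -0.2, -1.8]
width: 7.7
grasp_force: 20.0
```

```bash
python3 - <<'E'
from h import *
s=arm.observe();print(s["tool_pos"],s["ft_force"],s["torque"],s["width"])
E
```

```text
[ 583.48 -148.94  151.05] [-0.99 -0.17 -1.8 ] [0.01 0.   0.  ] 7.659897250795208
```

Call:
{"op": "step_arm", "data": {
  "deltas": "0 0 0 0 0 0.001 0;0 0 0 0 0 0.002 0;0 0 0 0 0 0.002 0;0 0 0 0 0 0.003 0;0 0 0 0 0 0.003 0"
}}

```text
time_s: 15.03
tool_pos: [584.1, -149.0, 149.8]
orientation: [[0.973, -0.232, 0.001], [-0.232, -0.973, -0.001], [0.001, 0.001, -1.0]]
ft_force: [-6.3, 1.6, 18.2]
width: 8.1
grasp_force: 20.0
```

```bash
python3 - <<'E'
from h import *
s=arm.observe();print(s["tool_pos"],s["ft_force"],s["torque"],s["width"])
E
```

```text
[ 584.06 -148.99  149.85] [-6.28  1.58 18.24] [ 0.3   1.67 -0.  ] 8.145367629343442
```

The frame is seated, since the contact force appeared at 149.8. I'll release and go to the louvre.

Call:
{"op": "step_arm", "data": {
  "deltas": "0 0 0 0 0 -0.001 0.1;0 0 0 0 0 -0.002 0.3;0 0 0 0 0 -0.002 0.35;0 0 0 0 0 -0.002 0.35;0 0 0 0 0 -0.002 0.35"
}}

```text
time_s: 15.45
tool_pos: [583.4, -148.9, 150.0]
orientation: [[0.973, -0.232, -0.001], [-0.232, -0.973, -0.0], [-0.001, 0.0, -1.0]]
ft_force: [-0.4, -0.2, 0.0]
width: 31.4
grasp_force: 0.0
```

Call:
{"op": "step_arm", "data": {
  "deltas": "0 0 0 0 0 -0.015 0.35;0 0 0 0 0 -0.035 0.35;0 0 0 0 0 -0.055 0.35;0 0 0 0 0 -0.075 0.35;0 0 0 0 0 -0.075 0.4"
}}

```text
time_s: 15.87
tool_pos: [584.9, -149.1, 228.8]
orientation: [[0.973, -0.232, 0.004], [-0.232, -0.973, -0.001], [0.004, 0.0, -1.0]]
ft_force: [1.0, 0.0, -0.4]
width: 35.9
grasp_force: 0.0
```

```bash
python3 - <<'E'
from h import *
s=arm.observe();print(s["tool_pos"],s["ft_force"])
plan([(567.2,-219,222,-103.3)])
c,im=snap("w8")
q=(567.2,-219,-13.3)
f=lambda X:proj(c,X).round(0).tolist()
print(f(T2(q,[(17,72,159),(-17,72,159),(35,0,159),(-35,0,159)])))
E
```

```text
[ 584.93 -149.09  228.77] [ 1.02  0.05 -0.44]
(567.2, -219, 222, -103.3) -> 0.0 -0.2 -0.1 -0.0011 0.0721 0.0068
[[325.0, 194.0], [325.0, 233.0], [412.0, 173.0], [407.0, 252.0]]
```

View pics/w8.png

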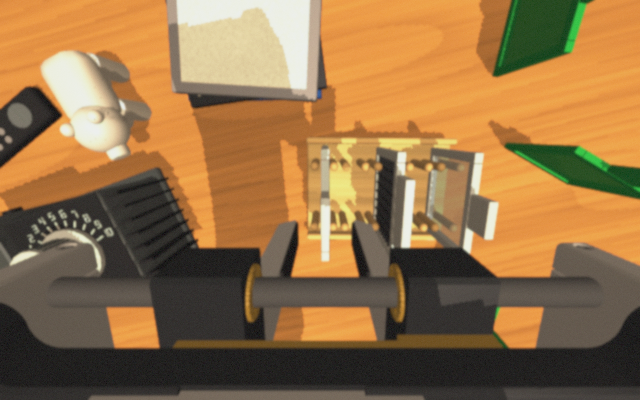

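w8: filter3 stands upright in slot 4 (col 325), and the louvre tab (col ~409, top row 178) matches the prediction. I'll grip the louvre.

Call:
{"op": "step_arm", "data": {
  "deltas": "0 0 0 -0.001 0.025 0.007 0.4;0 0 0 -0.001 0.05 0.007 0.4;0 0 0 -0.001 0.072 0.007 0.4;0 0 0 -0.001 0.072 0.007 0.4;0 0 0 -0.001 0.072 0.007 0.4"
}}

```text
time_s: 16.33
tool_pos: [565.1, -219.7, 217.1]
orientation: [[0.972, -0.234, -0.002], [-0.234, -0.972, 0.0], [-0.002, 0.0, -1.0]]
ft_force: [0.8, -0.2, -1.1]
width: 38.0
grasp_force: 0.0
```

Call:
{"op": "step_arm", "data": {
  "deltas": "0 0 0 0 0 0.02 0.4;0 0 0 0 0 0.04 0.4;0 0 0 0 0 0.06 0.4;0 0 0 0 0 0.071 0.4;0 0 0 0 0 0.071 0.4"
}}

```text
time_s: 16.75
tool_pos: [564.8, -217.4, 144.6]
orientation: [[0.973, -0.231, -0.004], [-0.231, -0.973, 0.002], [-0.005, -0.001, -1.0]]
ft_force: [-0.1, 0.5, 0.4]
width: 38.2
grasp_force: 0.0
```

Call:
{"op": "step_arm", "data": {
  "deltas": "0 0 0 0 0 0 0.2;0 0 0 0 0 0 0.1;0 0 0 0 0 0 0;0 0 0 0 0 0 0;0 0 0 0 0 0 0",
  "newtons": 20
}}

```text
time_s: 17.17
tool_pos: [566.0, -218.8, 147.8]
orientation: [[0.973, -0.232, 0.0], [-0.232, -0.973, -0.001], [0.0, 0.0, -1.0]]
ft_force: [0.9, 3.2, 3.0]
width: 8.1
grasp_force: 20.3
```

```bash
python3 - <<'E'
from h import *
s=arm.observe();print(s["tool_pos"],s["ft_force"],s["torque"],s["width"])
p=s["tool_pos"]
plan([(p[0],p[1],312,-103.3),(577.2,254.6,330,-84)],p=p)
E
```

```text
[ 566.05 -218.81  147.81] [0.85 3.18 3.03] [ 1.35 -0.27 -0.04] 8.09425719006372
(np.float64(566.0490946959433), np.float64(-218.8084868832718), 312, -103.3) -> 0.0 0.0 -0.1 0.0 0.0001 -0.1642
(577.2, 254.6, 330, -84) -> 0.0 0.0 -6.4 -0.0327 -0.1544 -0.0061
(577.2, 254.6, 330, -84) -> 0.0 0.0 -6.5 -0.0152 -0.1571 -0.0061
(577.2, 254.6, 330, -84) -> 0.0 0.0 -6.4 0.0026 -0.1579 -0.006
```

Call:
{"op": "step_arm", "data": {
  "deltas": "0 0 0 0 0 -0.01 0;0 0 0 0 0 -0.03 0;0 0 0 0 0 -0.05 0;0 0 0 0 0 -0.07 0;0 0 0 0 0 -0.09 0"
}}

```text
time_s: 17.58
tool_pos: [565.7, -218.7, 238.9]
orientation: [[0.973, -0.232, -0.001], [-0.232, -0.973, -0.0], [-0.0, 0.0, -1.0]]
ft_force: [-0.4, 0.5, -1.1]
width: 8.1
grasp_force: 20.0
```

Call:
{"op": "step_arm", "data": {
  "deltas": "0 0 0 0 0 -0.02 0;0 0 0 0 0 -0.04 0;0 0 0 0 0 -0.06 0;0 0 0 0 0 -0.074 0;0 0 0 0 0 -0.074 0"
}}

```text
time_s: 18.0
tool_pos: [566.7, -218.8, 314.9]
orientation: [[0.973, -0.232, 0.003], [-0.232, -0.973, -0.002], [0.004, 0.001, -1.0]]
ft_force: [0.4, -0.2, -1.2]
width: 8.2
grasp_force: 20.0
```

Call:
{"op": "step_arm", "data": {
  "deltas": "0 0 -1.3 -0.0065 -0.031 -0.001 0;0 0 -2.6 -0.013 -0.062 -0.002 0;0 0 -3.9 -0.02 -0.093 -0.004 0;0 0 -5.2 -0.026 -0.123 -0.005 0;0 0 -6.4 -0.0327 -0.1544 -0.006 0"
}}

```text
time_s: 18.42
tool_pos: [569.4, -59.7, 316.8]
orientation: [[0.993, -0.121, -0.001], [-0.121, -0.993, -0.0], [-0.001, 0.0, -1.0]]
ft_force: [0.4, 0.1, -1.4]
width: 7.5
grasp_force: 20.0
```

Call:
{"op": "step_arm", "data": {
  "deltas": "0 0 -1.3 -0.003 -0.031 -0.001 0;0 0 -2.6 -0.006 -0.062 -0.002 0;0 0 -3.9 -0.009 -0.093 -0.004 0;0 0 -5.2 -0.012 -0.125 -0.005 0;0 0 -6.5 -0.0152 -0.157 -0.006 0"
}}

```text
time_s: 18.83
tool_pos: [573.4, 98.1, 322.8]
orientation: [[1.0, -0.008, -0.001], [-0.008, -1.0, -0.0], [-0.001, 0.0, -1.0]]
ft_force: [0.1, 0.2, -1.4]
width: 7.7
grasp_force: 20.0
```

Call:
{"op": "step_arm", "data": {
  "deltas": "0 0 -1.3 0 -0.031 -0.001 0;0 0 -2.6 0.001 -0.07 -0.002 0;0 0 -3.9 0.002 -0.11 -0.004 0;0 0 -5.2 0.0026 -0.14 -0.006 0;0 0 -6.4 0.0026 -0.158 -0.006 0"
}}

```text
time_s: 19.25
tool_pos: [576.7, 258.7, 328.9]
orientation: [[0.994, 0.107, -0.002], [0.107, -0.994, 0.001], [-0.001, -0.001, -1.0]]
ft_force: [1.3, -0.6, -0.4]
width: 7.8
grasp_force: 20.0
```

Call:
{"op": "step_arm", "data": {
  "deltas": "0 0 0 0 0 0 0;0 0 0 0 0 0.015 0;0 0 0 0 0 0.03 0;0 0 0 0 0 0.047 0;0 0 0 0 0 0.047 0"
}}

```text
time_s: 19.67
tool_pos: [576.8, 253.4, 278.7]
orientation: [[0.995, 0.102, -0.005], [0.102, -0.995, -0.002], [-0.005, 0.002, -1.0]]
ft_force: [0.8, 0.0, -1.8]
width: 7.9
grasp_force: 20.0
```

Call:
{"op": "step_arm", "data": {
  "deltas": "0 0 0 0 0 0 0;0 0 0 0 0 0 0;0 0 0 0 0 0 0;0 0 0 0 0 0 0;0 0 0 0 0 0 0"
}}

```text
time_s: 20.08
tool_pos: [578.0, 254.8, 282.7]
orientation: [[0.995, 0.103, 0.0], [0.103, -0.995, 0.0], [0.0, -0.0, -1.0]]
ft_force: [-0.4, -1.1, -1.6]
width: 7.8
grasp_force: 20.0
```

```bash
python3 - <<'E'
from h import *
s=arm.observe();p,R=s["tool_pos"],s["orientation"];print(p,R,s["width"],s["ft_force"])
c,im=snap("w9");cv2.imwrite("pics/w9c.png",cv2.resize(im[80:270,210:400],None,fx=3.1,fy=3.1,interpolation=cv2.INTER_CUBIC))
f=lambda X:((proj(c,X)-[210,80])*3.1).round(0).tolist()
H=p+np.array([(56,4,133),(56,-4,133),(56,0,21),(35,0,-11)])@R.T
q=(580.6,218.4,6.)
print("held",f(H),"rim/slot",f(T2(q,[(62.5,60,135),(62.5,-60,135),(53,36+5.5,123),(53,30.5,123),(53,5.5,123),(53,-5.5,123)])))
E
```

```text
[578.05 254.76 282.71] [[ 0.99  0.1   0.  ]
 [ 0.1  -0.99  0.  ]
 [ 0.   -0.   -1.  ]] 7.8044657813335965 [-0.37 -1.08 -1.64]
held [[369.0, 195.0], [345.0, 195.0], [358.0, 213.0], [358.0, 346.0]] rim/slot [[288.0, 178.0], [635.0, 177.0], [342.0, 204.0], [373.0, 204.0], [442.0, 204.0], [472.0, 204.0]]
```

View pics/w9c.png

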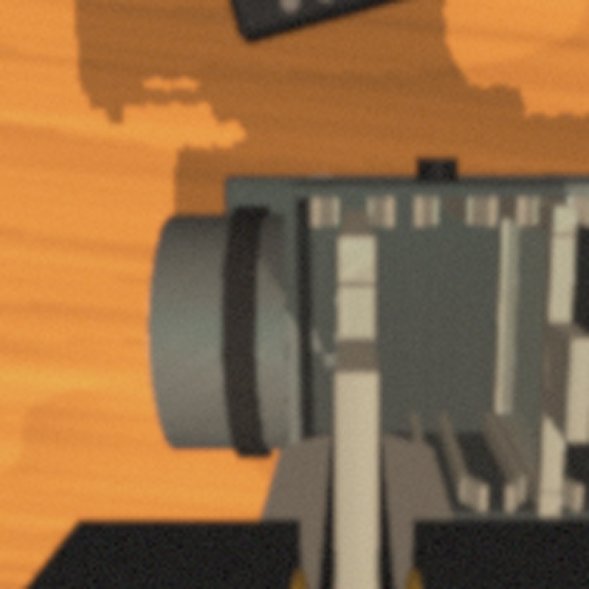

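w9: the louvre's bottom edge is centred at col 356 and the slot gap at col 352. Lengthwise, the louvre sits about 4 mm too near the base. I'll shift +4 mm in x and 1.2 mm towards the lens, lower to just above the rim, and recheck.

Call:
{"op": "step_arm", "data": {
  "deltas": "0 0 0 0.002 -0.0012 0.003 0;0 0 0 0.004 -0.0012 0.006 0;0 0 0 0.004 -0.0012 0.01 0;0 0 0 0.004 -0.0012 0.01 0;0 0 0 0.004 -0.0012 0.01 0"
}}

```text
time_s: 20.55
tool_pos: [581.6, 256.2, 271.6]
orientation: [[0.995, 0.103, -0.002], [0.103, -0.995, -0.0], [-0.002, 0.0, -1.0]]
ft_force: [0.2, -0.3, -1.7]
width: 7.8
grasp_force: 20.0
```

Call:
{"op": "step_arm", "data": {
  "deltas": "0 0 0 0 0 0 0;0 0 0 0 0 0 0;0 0 0 0 0 0 0;0 0 0 0 0 0 0;0 0 0 0 0 0 0"
}}

```text
time_s: 20.97
tool_pos: [581.7, 256.4, 272.2]
orientation: [[0.995, 0.103, -0.001], [0.103, -0.995, -0.0], [-0.001, -0.0, -1.0]]
ft_force: [-0.6, 0.2, -1.3]
width: 7.8
grasp_force: 20.0
```

```bash
python3 - <<'E'
from h import *
s=arm.observe();p,R=s["tool_pos"],s["orientation"];print(p,s["ft_force"])
c,im=snap("w10");cv2.imwrite("pics/w10c.png",cv2.resize(im[125:195,285:385],None,fx=8,fy=8,interpolation=cv2.INTER_CUBIC))
f=lambda X:((proj(c,X)-[285,125])*8).round(0).tolist()
H=p+np.array([(56,4,133),(56,-4,133),(56,0,21)])@R.T
print("held",f(H),"slot",f(T2((580.6,218.4,6.),[(62.5,36,135),(58.5,41.5,135),(58.5,30.5,135),(48,36,135)])))
E
```

```text
[581.72 256.37 272.16] [-0.58  0.2  -1.32]
held [[352.0, 142.0], [289.0, 142.0], [323.0, 190.0]] slot [[332.0, 130.0], [290.0, 161.0], [374.0, 161.0], [332.0, 242.0]]
```

View pics/w10c.png

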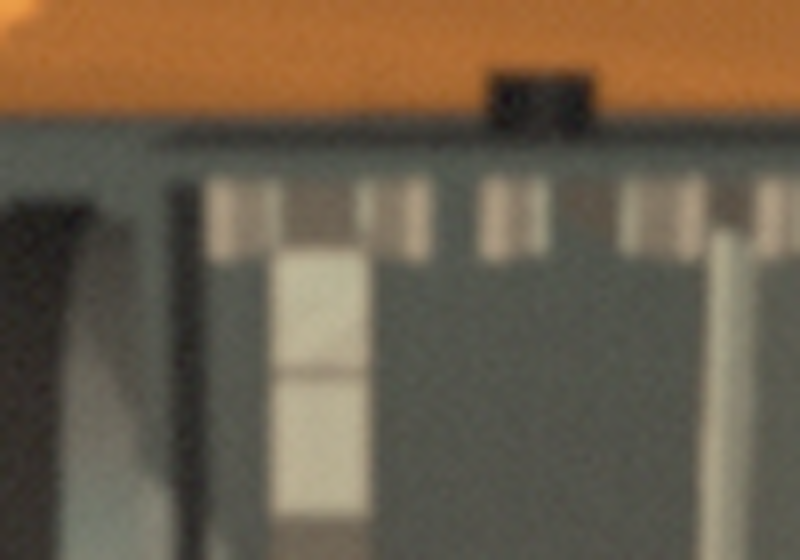

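w10: the slot gap spans cols 280–360 and the louvre centre is at 320, so y is aligned. The x estimate says to go back about 2 mm. I'll lower carefully and watch the force.

Call:
{"op": "step_arm", "data": {
  "deltas": "0 0 0 -0.002 0 0 0;0 0 0 -0.002 0 0.003 0;0 0 0 -0.002 0 0.006 0;0 0 0 -0.002 0 0.009 0;0 0 0 -0.002 0 0.012 0"
}}

```text
time_s: 21.43
tool_pos: [579.6, 256.0, 259.6]
orientation: [[0.995, 0.103, -0.001], [0.103, -0.995, -0.0], [-0.001, 0.0, -1.0]]
ft_force: [-0.1, 0.0, -1.7]
width: 7.8
grasp_force: 20.0
```

Call:
{"op": "step_arm", "data": {
  "deltas": "0 0 0 0 0 0.002 0;0 0 0 0 0 0.004 0;0 0 0 0 0 0.006 0;0 0 0 0 0 0.006 0;0 0 0 0 0 0.006 0"
}}

```text
time_s: 21.85
tool_pos: [579.7, 256.2, 254.0]
orientation: [[0.995, 0.103, -0.001], [0.103, -0.995, -0.0], [-0.001, -0.0, -1.0]]
ft_force: [0.2, -0.8, -1.7]
width: 7.8
grasp_force: 20.0
```

```bash
python3 - <<'E'
from h import *
s=arm.observe();print(s["tool_pos"],s["ft_force"],s["torque"],s["width"])
E
```

```text
[579.68 256.16 254.  ] [ 0.2 -0.8 -1.7] [-0.05 -0.03 -0.04] 7.776618132464292
```

It has entered the slot 14 mm deep with no contact force, so I'll keep lowering.

Call:
{"op": "step_arm", "data": {
  "deltas": "0 0 0 0 0 0.006 0;0 0 0 0 0 0.012 0;0 0 0 0 0 0.018 0;0 0 0 0 0 0.024 0;0 0 0 0 0 0.03 0"
}}

```text
time_s: 22.27
tool_pos: [579.5, 256.0, 223.2]
orientation: [[0.995, 0.103, -0.001], [0.103, -0.995, -0.0], [-0.001, 0.0, -1.0]]
ft_force: [-0.2, 0.2, -1.8]
width: 8.0
grasp_force: 20.0
```

Call:
{"op": "step_arm", "data": {
  "deltas": "0 0 0 0 0 0.008 0;0 0 0 0 0 0.016 0;0 0 0 0 0 0.024 0;0 0 0 0 0 0.032 0;0 0 0 0 0 0.04 0"
}}

```text
time_s: 22.68
tool_pos: [579.6, 256.1, 183.1]
orientation: [[0.995, 0.103, -0.001], [0.103, -0.995, -0.0], [-0.001, 0.0, -1.0]]
ft_force: [0.1, -0.3, -0.5]
width: 8.0
grasp_force: 20.0
```

Call:
{"op": "step_arm", "data": {
  "deltas": "0 0 0 0 0 0.004 0;0 0 0 0 0 0.007 0;0 0 0 0 0 0.01 0;0 0 0 0 0 0.012 0;0 0 0 0 0 0.013 0"
}}

```text
time_s: 23.1
tool_pos: [579.7, 256.1, 171.0]
orientation: [[0.995, 0.103, -0.001], [0.103, -0.995, -0.0], [-0.001, -0.0, -1.0]]
ft_force: [-0.5, -0.4, -1.9]
width: 7.9
grasp_force: 20.0
```

Call:
{"op": "step_arm", "data": {
  "deltas": "0 0 0 0 0 0.001 0;0 0 0 0 0 0.002 0;0 0 0 0 0 0.003 0;0 0 0 0 0 0.004 0;0 0 0 0 0 0.004 0"
}}

```text
time_s: 23.52
tool_pos: [579.9, 256.4, 167.8]
orientation: [[0.995, 0.103, 0.0], [0.103, -0.995, 0.0], [0.0, -0.0, -1.0]]
ft_force: [-2.0, -1.3, 6.3]
width: 7.8
grasp_force: 20.0
```

```bash
python3 - <<'E'
from h import *
s=arm.observe();print(s["tool_pos"],s["ft_force"],s["torque"],s["width"])
E
```

```text
[579.9  256.4  167.82] [-2.03 -1.26  6.34] [-0.07  0.5   0.05] 7.826552940052125
```

Call:
{"op": "step_arm", "data": {
  "deltas": "0 0 0 0 0 0 0.1;0 0 0 0 0 0 0.3;0 0 0 0 0 0 0.4;0 0 0 0 0 0 0.4;0 0 0 0 0 0 0.4"
}}

```text
time_s: 23.93
tool_pos: [579.6, 256.1, 167.0]
orientation: [[0.995, 0.103, -0.001], [0.103, -0.995, -0.0], [-0.001, 0.0, -1.0]]
ft_force: [-0.5, 0.7, 0.4]
width: 33.0
grasp_force: 0.0
```

Call:
{"op": "step_arm", "data": {
  "deltas": "0 0 0 0 0 -0.015 0.4;0 0 0 0 0 -0.035 0.4;0 0 0 0 0 -0.055 0.4;0 0 0 0 0 -0.07 0.4;0 0 0 0 0 -0.07 0.4"
}}

```text
time_s: 24.35
tool_pos: [580.7, 256.8, 240.2]
orientation: [[0.995, 0.103, 0.003], [0.103, -0.995, 0.002], [0.003, -0.001, -1.0]]
ft_force: [-0.2, 0.4, 0.5]
width: 37.5
grasp_force: 0.0
```

```bash
python3 - <<'E'
from h import *
s=arm.observe();print(s["tool_pos"],s["ft_force"],s["orientation"])
plan([(586.3,184.6,238,-84),(586.3,184.6,168,-84)])
E
```

```text
[580.66 256.84 240.23] [-0.23  0.35  0.46] [[ 0.99  0.1   0.  ]
 [ 0.1  -0.99  0.  ]
 [ 0.   -0.   -1.  ]]
(586.3, 184.6, 238, -84) -> -0.1 -0.2 -0.1 -0.0018 0.0724 0.0021
(586.3, 184.6, 168, -84) -> 0.0 0.0 0.0 0.0 0.0 0.07
```

Call:
{"op": "step_arm", "data": {
  "deltas": "0 0 0 -0.001 0.025 0 0.4;0 0 0 -0.001 0.05 0 0.4;0 0 0 -0.001 0.072 0 0.4;0 0 0 -0.001 0.072 0 0.4;0 0 0 -0.001 0.072 0 0.4"
}}

```text
time_s: 24.77
tool_pos: [586.2, 183.1, 236.6]
orientation: [[0.995, 0.101, -0.001], [0.101, -0.995, -0.001], [-0.001, 0.0, -1.0]]
ft_force: [0.0, 0.2, 0.4]
width: 37.8
grasp_force: 0.0
```

Call:
{"op": "step_arm", "data": {
  "deltas": "0 0 0 0 0 0.02 0.4;0 0 0 0 0 0.04 0.4;0 0 0 0 0 0.055 0.4;0 0 0 0 0 0.069 0.4;0 0 0 0 0 0.069 0.4"
}}

```text
time_s: 25.18
tool_pos: [584.5, 185.1, 165.2]
orientation: [[0.995, 0.104, -0.005], [0.104, -0.995, -0.001], [-0.005, 0.0, -1.0]]
ft_force: [-0.7, -0.1, -0.9]
width: 37.7
grasp_force: 0.0
```

Call:
{"op": "step_arm", "data": {
  "deltas": "0 0 0 0 0 0 0.2;0 0 0 0 0 0 0.1;0 0 0 0 0 0 0;0 0 0 0 0 0 0;0 0 0 0 0 0 0",
  "newtons": 20
}}

```text
time_s: 25.6
tool_pos: [586.3, 184.5, 168.7]
orientation: [[0.995, 0.103, 0.0], [0.103, -0.995, 0.0], [0.0, -0.0, -1.0]]
ft_force: [0.1, 1.1, 2.8]
width: 7.8
grasp_force: 17.7
```

```bash
python3 - <<'E'
from h import *
s=arm.observe();print(s["tool_pos"],s["ft_force"],s["torque"],s["width"],s["grasp_force"])
p=s["tool_pos"]
c=arm.camera_info("top");im=arm.read_camera("top")[...,::-1];cv2.imwrite("pics/top1.png",im)
a=cv2.imread("pics/top0.png")
# rack shift by registering rack patch between first and present top picture
t=cv2.cvtColor(a,cv2.COLOR_BGR2GRAY)[180:238,332:402];m=cv2.matchTemplate(cv2.cvtColor(im,cv2.COLOR_BGR2GRAY)[150:268,302:432],t,cv2.TM_CCOEFF_NORMED);print(cv2.minMaxLoc(m))
plan([(p[0],p[1],328,-84),(495,-210,330,-103.3)],p=p)
E
```

```text
[586.25 184.53 168.69] [0.12 1.07 2.81] [0.64 0.04 0.07] 7.836089897497591 17.74350486084586
(-0.2923283278942108, 0.5269312262535095, (15, 35), (52, 36))
(np.float64(586.2546943236166), np.float64(184.52955963206014), 328, -84) -> 0.0 0.0 -0.1 0.0 0.0 -0.1593
(495, -210, 330, -103.3) -> 0.0 0.0 9.7 -0.066 0.1914 -0.0011
(495, -210, 330, -103.3) -> 0.0 0.0 9.6 -0.0328 0.1998 -0.001
```

Call:
{"op": "step_arm", "data": {
  "deltas": "0 0 0 0 0 -0.01 0;0 0 0 0 0 -0.025 0;0 0 0 0 0 -0.045 0;0 0 0 0 0 -0.065 0;0 0 0 0 0 -0.085 0"
}}

```text
time_s: 26.07
tool_pos: [585.9, 184.3, 254.7]
orientation: [[0.995, 0.103, -0.001], [0.103, -0.995, -0.0], [-0.001, 0.0, -1.0]]
ft_force: [0.1, 0.2, -1.2]
width: 7.6
grasp_force: 20.0
```

Call:
{"op": "step_arm", "data": {
  "deltas": "0 0 0 0 0 -0.02 0;0 0 0 0 0 -0.04 0;0 0 0 0 0 -0.06 0;0 0 0 0 0 -0.075 0;0 0 0 0 0 -0.075 0"
}}

```text
time_s: 26.48
tool_pos: [586.8, 184.9, 331.8]
orientation: [[0.995, 0.103, 0.003], [0.103, -0.995, 0.001], [0.004, -0.001, -1.0]]
ft_force: [0.4, 0.6, -1.2]
width: 8.3
grasp_force: 20.0
```

Call:
{"op": "step_arm", "data": {
  "deltas": "0 0 2 -0.013 0.038 0 0;0 0 4 -0.026 0.077 0 0;0 0 6 -0.04 0.115 0 0;0 0 8 -0.053 0.153 0 0;0 0 9.7 -0.066 0.191 0 0"
}}

```text
time_s: 26.9
tool_pos: [538.9, -14.2, 327.7]
orientation: [[0.998, -0.068, -0.001], [-0.068, -0.998, -0.0], [-0.001, 0.0, -1.0]]
ft_force: [0.8, -0.4, -1.9]
width: 7.8
grasp_force: 20.0
```

Call:
{"op": "step_arm", "data": {
  "deltas": "0 0 2 -0.007 0.04 0 0;0 0 4 -0.014 0.08 0 0;0 0 6 -0.021 0.12 0 0;0 0 8 -0.028 0.16 0 0;0 0 9.6 -0.033 0.2 0 0"
}}

```text
time_s: 27.32
tool_pos: [492.5, -211.5, 328.0]
orientation: [[0.972, -0.234, -0.001], [-0.234, -0.972, -0.0], [-0.001, 0.001, -1.0]]
ft_force: [1.1, 0.2, -0.9]
width: 8.0
grasp_force: 20.0
```

Call:
{"op": "step_arm", "data": {
  "deltas": "0 0 0 0 0 0 0;0 0 0 0 0 0 0;0 0 0 0 0 0 0;0 0 0 0 0 0 0;0 0 0 0 0 0 0"
}}

```text
time_s: 27.73
tool_pos: [494.3, -208.6, 328.1]
orientation: [[0.973, -0.23, -0.001], [-0.23, -0.973, 0.0], [-0.001, 0.0, -1.0]]
ft_force: [0.3, 0.4, -2.0]
width: 7.9
grasp_force: 20.0
```

```bash
python3 - <<'E'
from h import *
s=arm.observe();p,R=s["tool_pos"],s["orientation"];print(p,R,s["width"])
c,im=snap("w11");a=cv2.imread("pics/w6.png")
g=lambda x:cv2.cvtColor(x,cv2.COLOR_BGR2GRAY)
# spare + right half of the rack, and the left rail end, looked for in the new picture
for n,(x0,y0,x1,y1) in{"spare":(355,78,392,180),"left":(255,80,300,180)}.items():
    t=g(a)[y0:y1,x0:x1];m=cv2.matchTemplate(g(im)[:250],t,cv2.TM_CCOEFF_NORMED);_,v,_,l=cv2.minMaxLoc(m);print(n,v,l[0]-x0,l[1]-y0)
E
```

```text
[ 494.26 -208.59  328.1 ] [[ 0.97 -0.23 -0.  ]
 [-0.23 -0.97  0.  ]
 [-0.    0.   -1.  ]] 7.908372016274517
spare 0.9873262643814087 0 2
left 0.5515751838684082 41 1
```

```bash
python3 - <<'E'
from h import *
g=lambda n:cv2.resize(cv2.cvtColor(cv2.imread(f"pics/{n}.png"),cv2.COLOR_BGR2GRAY),None,fx=6,fy=6,interpolation=cv2.INTER_CUBIC)
a,b=g("w6"),g("w11")
for n,(x0,y0,x1,y1) in{"spare":(365,78,392,180),"rails":(330,78,360,100),"held":(318,160,332,225),"heldtop":(316,200,334,240)}.items():
    t=a[y0*6:y1*6,x0*6:x1*6];X,Y=max(x0*6-40,0),max(y0*6-40,0);m=cv2.matchTemplate(b[Y:y1*6+40,X:x1*6+40],t,cv2.TM_CCOEFF_NORMED);_,v,_,l=cv2.minMaxLoc(m);print(n,round(v,3),(l[0]-40)/6,(l[1]-40)/6)
def d(q): return proj(cam("w11"),T2((567,-219,-13.3),q))-proj(cam("w6"),T2((567,-219,-13.3),q))
print("expected",d([(0,-72,140)]),d([(60,-30,33)]))
plan([(567.4,-219,328,-103.3),(567.4,-219,228,-103.3)])
E
```

```text
spare 0.995 -0.16666666666666666 1.6666666666666667
rails 0.989 -0.16666666666666666 1.5
held 0.952 -0.16666666666666666 2.8333333333333335
heldtop 0.966 0.0 2.8333333333333335
expected [[-0.17  1.77]] [[-0.18  1.47]]
(567.4, -219, 328, -103.3) -> 0.0 0.0 0.0 0.0736 -0.0068 0.0001
(567.4, -219, 228, -103.3) -> 0.0 0.0 0.0 0.0001 0.0 0.1
```

The rack has not moved: the measured shifts equal the expected ones. filter1 hangs about 2 mm further back in the grip, so I correct for that.

Call:
{"op": "step_arm", "data": {
  "deltas": "0 0 0 0.02 -0.002 0 0;0 0 0 0.04 -0.004 0 0;0 0 0 0.06 -0.006 0 0;0 0 0 0.076 -0.0068 0 0;0 0 0 0.076 -0.0068 0 0"
}}

```text
time_s: 28.2
tool_pos: [571.6, -220.0, 327.3]
orientation: [[0.973, -0.23, -0.001], [-0.23, -0.973, 0.001], [-0.001, -0.001, -1.0]]
ft_force: [1.5, 0.5, -0.8]
width: 7.8
grasp_force: 20.0
```

Call:
{"op": "step_arm", "data": {
  "deltas": "0 0 0 0 0 0.02 0;0 0 0 0 0 0.04 0;0 0 0 0 0 0.06 0;0 0 0 0 0 0.08 0;0 0 0 0 0 0.1 0"
}}

```text
time_s: 28.62
tool_pos: [569.1, -220.1, 227.3]
orientation: [[0.973, -0.231, -0.001], [-0.231, -0.973, -0.0], [-0.001, 0.0, -1.0]]
ft_force: [0.7, -1.0, -1.5]
width: 7.4
grasp_force: 20.0
```

Call:
{"op": "step_arm", "data": {
  "deltas": "0 0 0 0 0 0 0;0 0 0 0 0 0 0;0 0 0 0 0 0 0;0 0 0 0 0 0 0;0 0 0 0 0 0 0"
}}

```text
time_s: 29.03
tool_pos: [569.9, -220.8, 229.4]
orientation: [[0.973, -0.232, 0.001], [-0.232, -0.973, -0.001], [0.001, 0.001, -1.0]]
ft_force: [0.7, -1.0, -1.6]
width: 8.0
grasp_force: 20.0
```

```bash
python3 - <<'E'
from h import *
s=arm.observe();p,R=s["tool_pos"],s["orientation"];print(p,R)
c,im=snap("w12");cv2.imwrite("pics/w12c.png",cv2.resize(im[80:260,220:420],None,fx=3.3,fy=3.3,interpolation=cv2.INTER_CUBIC))
f=lambda X:((proj(c,X)-[220,80])*3.3).round(0).tolist()
H=p+np.array([(56,4,133),(56,-4,133)])@R.T
print("held",f(H),"dow",f(T2((566.1,-217.7,-13.3),[(36,11,75),(36,-11,75),(-36,11,75),(-36,-11,75),(60,0,33)])))
E
```

```text
[ 569.87 -220.83  229.41] [[ 0.97 -0.23  0.  ]
 [-0.23 -0.97 -0.  ]
 [ 0.    0.   -1.  ]]
held [[359.0, 207.0], [333.0, 207.0]] dow [[307.0, 278.0], [371.0, 278.0], [309.0, 480.0], [370.0, 480.0], [339.0, 203.0]]
```

View pics/w12c.png

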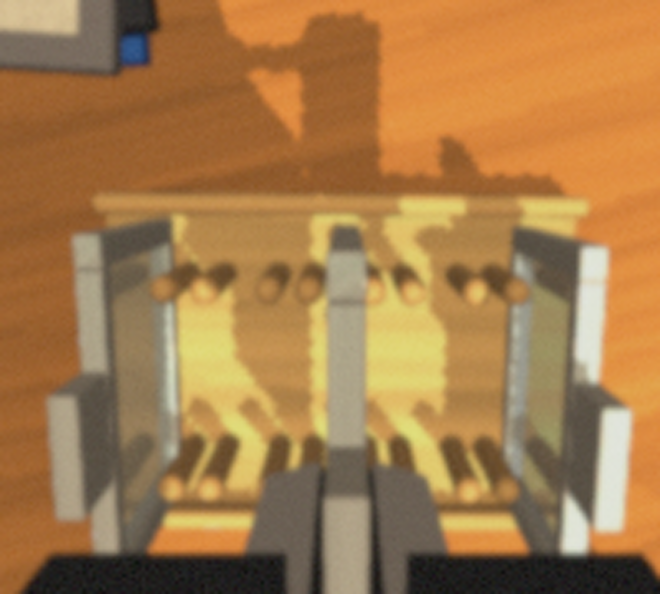

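w12: the held edge is centred at col 347 and the dowel pair at 343, so I shift 1.2 mm. x is good, and filter3 and the spare stand upright on either side. I'll lower.

Call:
{"op": "step_arm", "data": {
  "deltas": "0 0 0 0 -0.0012 0.01 0;0 0 0 0 -0.0012 0.022 0;0 0 0 0 -0.0012 0.036 0;0 0 0 0 -0.0012 0.05 0;0 0 0 0 -0.0012 0.064 0"
}}

```text
time_s: 29.5
tool_pos: [569.1, -219.4, 162.2]
orientation: [[0.973, -0.232, -0.002], [-0.232, -0.973, 0.0], [-0.002, 0.0, -1.0]]
ft_force: [-0.2, -1.3, -1.9]
width: 7.7
grasp_force: 20.0
```

Call:
{"op": "step_arm", "data": {
  "deltas": "0 0 0 0 0 0.005 0;0 0 0 0 0 0.009 0;0 0 0 0 0 0.012 0;0 0 0 0 0 0.014 0;0 0 0 0 0 0.014 0"
}}

```text
time_s: 29.92
tool_pos: [569.7, -219.6, 150.1]
orientation: [[0.973, -0.232, -0.001], [-0.232, -0.973, -0.0], [-0.001, 0.0, -1.0]]
ft_force: [0.3, -0.1, -1.2]
width: 8.0
grasp_force: 20.0
```

Call:
{"op": "step_arm", "data": {
  "deltas": "0 0 0 0 0 0.001 0;0 0 0 0 0 0.001 0;0 0 0 0 0 0.002 0;0 0 0 0 0 0.002 0;0 0 0 0 0 0.002 0"
}}

```text
time_s: 30.33
tool_pos: [569.8, -219.7, 148.7]
orientation: [[0.973, -0.232, -0.0], [-0.232, -0.973, -0.0], [-0.0, 0.001, -1.0]]
ft_force: [-2.5, 0.5, 5.0]
width: 8.0
grasp_force: 20.0
```

```bash
python3 - <<'E'
from h import *
s=arm.observe();print(s["tool_pos"],s["ft_force"],s["torque"],s["width"])
E
```

```text
[ 569.84 -219.7   148.74] [-2.46  0.53  4.98] [ 0.18  0.51 -0.02] 7.961808495615882
```

```bash
python3 - <<'E'
from h import *
plan([(569.8,-219.7,245,-103.4),(577,-110,245,-45),(592,107.4,245,39.6)],p=(569.8,-219.7,148))
E
```

```text
(569.8, -219.7, 245, -103.4) -> 0.0 0.0 0.0 0.0 0.0 -0.097
(577, -110, 245, -45) -> 0.0 0.0 -29.2 -0.0092 -0.0542 0.0
(577, -110, 245, -45) -> 0.0 0.0 -29.2 0.0184 -0.0518 -0.0001
(592, 107.4, 245, 39.6) -> 0.0 0.0 -28.2 0.0548 -0.0477 0.0
(592, 107.4, 245, 39.6) -> 0.0 0.0 -28.2 0.0708 -0.0162 0.0
(592, 107.4, 245, 39.6) -> 0.0 0.0 -28.2 0.07 0.0192 -0.0001
```

Call:
{"op": "step_arm", "data": {
  "deltas": "0 0 0 0 0 -0.001 0.1;0 0 0 0 0 -0.001 0.3;0 0 0 0 0 -0.001 0.4;0 0 0 0 0 -0.001 0.4;0 0 0 0 0 -0.001 0.4"
}}

```text
time_s: 30.75
tool_pos: [569.6, -219.6, 149.0]
orientation: [[0.973, -0.232, -0.001], [-0.232, -0.973, -0.0], [-0.001, 0.0, -1.0]]
ft_force: [0.3, -1.0, -0.1]
width: 32.7
grasp_force: 0.0
```

Call:
{"op": "step_arm", "data": {
  "deltas": "0 0 0 0 0 -0.015 0.4;0 0 0 0 0 -0.035 0.4;0 0 0 0 0 -0.06 0.4;0 0 0 0 0 -0.096 0.4;0 0 0 0 0 -0.096 0.4"
}}

```text
time_s: 31.17
tool_pos: [571.9, -220.1, 251.4]
orientation: [[0.973, -0.232, 0.006], [-0.232, -0.973, -0.003], [0.007, 0.001, -1.0]]
ft_force: [1.0, 0.2, -0.5]
width: 37.3
grasp_force: 0.0
```

Call:
{"op": "step_arm", "data": {
  "deltas": "0 0 -29.2 -0.009 -0.0542 0 0.5;0 0 -29.2 -0.009 -0.0542 0 0.5;0 0 -29.2 -0.009 -0.0542 0 0.5;0 0 -29.2 -0.009 -0.0542 0 0.5;0 0 -29.2 -0.009 -0.0542 0 0.5"
}}

```text
time_s: 31.58
tool_pos: [573.5, -164.6, 245.0]
orientation: [[0.96, 0.279, -0.001], [0.279, -0.96, -0.0], [-0.001, -0.0, -1.0]]
ft_force: [-0.5, -0.2, 0.1]
width: 47.1
grasp_force: 0.0
```

Call:
{"op": "step_arm", "data": {
  "deltas": "0 0 -29.2 0.0184 -0.0518 0 0.6;0 0 -29.2 0.0184 -0.0518 0 0.6;0 0 -29.2 0.0184 -0.0518 0 0.6;0 0 -29.2 0.0184 -0.0518 0 0.6;0 0 -29.2 0.0184 -0.0518 0 0.6"
}}

```text
time_s: 32.0
tool_pos: [577.1, -109.9, 244.9]
orientation: [[0.705, 0.709, -0.001], [0.709, -0.705, 0.0], [-0.001, -0.001, -1.0]]
ft_force: [0.2, -0.2, -0.4]
width: 56.5
grasp_force: 0.0
```

Call:
{"op": "step_arm", "data": {
  "deltas": "0 0 -28.2 0.0548 -0.0477 0 0.75;0 0 -28.2 0.0548 -0.0477 0 0.75;0 0 -28.2 0.0548 -0.0477 0 0.75;0 0 -28.2 0.0548 -0.0477 0 0.75;0 0 -28.2 0.0548 -0.0477 0 0.75"
}}

```text
time_s: 32.42
tool_pos: [582.1, -37.4, 244.9]
orientation: [[0.289, 0.957, -0.001], [0.957, -0.289, 0.0], [-0.0, -0.001, -1.0]]
ft_force: [-0.6, 0.5, 0.2]
width: 70.5
grasp_force: 0.0
```

Call:
{"op": "step_arm", "data": {
  "deltas": "0 0 -28.2 0.0708 -0.0162 0 0.75;0 0 -28.2 0.0708 -0.0162 0 0.75;0 0 -28.2 0.0708 -0.0162 0 0.75;0 0 -28.2 0.0708 -0.0162 0 0.75;0 0 -28.2 0.0708 -0.0162 0 0.75"
}}

```text
time_s: 32.83
tool_pos: [587.1, 34.8, 244.8]
orientation: [[-0.195, 0.981, -0.001], [0.981, 0.195, 0.0], [0.0, -0.001, -1.0]]
ft_force: [0.6, -0.5, 0.5]
width: 70.3
grasp_force: 0.0
```

Call:
{"op": "step_arm", "data": {
  "deltas": "0 0 -28.2 0.07 0.0192 0 0.75;0 0 -28.2 0.07 0.0192 0 0.75;0 0 -28.2 0.07 0.0192 0 0.75;0 0 -28.2 0.07 0.0192 0 0.75;0 0 -28.2 0.07 0.0192 0 0.75"
}}

```text
time_s: 33.25
tool_pos: [592.1, 107.1, 244.6]
orientation: [[-0.634, 0.773, -0.002], [0.773, 0.634, -0.0], [0.001, -0.001, -1.0]]
ft_force: [0.2, -0.8, -0.0]
width: 70.2
grasp_force: 0.0
```

Call:
{"op": "step_arm", "data": {
  "deltas": "0 0 0 0 0 0 0.75;0 0 0 0 0 0 0.75;0 0 0 0 0 0 0.75;0 0 0 0 0 0 0.75;0 0 0 0 0 0 0.75"
}}

```text
time_s: 33.67
tool_pos: [592.1, 107.2, 245.2]
orientation: [[-0.635, 0.772, -0.001], [0.772, 0.635, -0.0], [0.0, -0.001, -1.0]]
ft_force: [-0.7, -0.1, 0.0]
width: 70.7
grasp_force: 0.0
```

```bash
python3 - <<'E'
from h import *
s=arm.observe();print(s["tool_pos"],s["ft_force"],s["qpos"],s["orientation"])
plan([(592,107.4,245,39.6)])
E
```

```text
[592.09 107.24 245.15] [-0.74 -0.09  0.03] [ 25.26  29.35 -52.91  93.47  24.64  69.68   6.58] [[-0.64  0.77 -0.  ]
 [ 0.77  0.64 -0.  ]
 [ 0.   -0.   -1.  ]]
(592, 107.4, 245, 39.6) -> 0.0 0.0 -0.1 0.0002 0.0 0.0002
```

Call:
{"op": "step_arm", "data": {
  "deltas": "0 0 0 0 0 0.03 0.75;0 0 0 0 0 0.055 0.75;0 0 0 0 0 0.075 0.75;0 0 0 0 0 0.085 0.75;0 0 0 0 0 0.085 0.75"
}}

```text
time_s: 34.08
tool_pos: [591.2, 107.1, 158.3]
orientation: [[-0.637, 0.771, -0.003], [0.771, 0.637, -0.0], [0.002, -0.003, -1.0]]
ft_force: [-0.5, -0.2, -0.0]
width: 70.2
grasp_force: 0.0
```

Call:
{"op": "step_arm", "data": {
  "deltas": "0 0 0 0 0 0 0.45;0 0 0 0 0 0 0.42;0 0 0 0 0 0 0.4;0 0 0 0 0 0 0.4;0 0 0 0 0 0 0.4",
  "newtons": 25
}}

```text
time_s: 34.5
tool_pos: [592.2, 107.3, 161.0]
orientation: [[-0.637, 0.771, -0.0], [0.771, 0.637, -0.001], [-0.0, -0.0, -1.0]]
ft_force: [-4.0, -3.3, 8.0]
width: 45.3
grasp_force: 25.0
```

Call:
{"op": "step_arm", "data": {
  "deltas": "0 0 6 0 0 0 0.4;0 0 12 0 0 0 0.4;0 0 18 0 0 0 0.4;0 0 24 0 0 0 0.4;0 0 30 0 0 0 0.4"
}}

```text
time_s: 34.92
tool_pos: [591.5, 107.0, 160.9]
orientation: [[-0.161, 0.987, -0.002], [0.987, 0.161, -0.001], [-0.001, -0.002, -1.0]]
ft_force: [-10.8, -5.2, 13.2]
width: 46.0
grasp_force: 25.0
```

Call:
{"op": "step_arm", "data": {
  "deltas": "0 0 6 0 0 0 0.4;0 0 12 0 0 0 0.4;0 0 18 0 0 0 0.4;0 0 24 0 0 0 0.4;0 0 30 0 0 0 0.4"
}}

```text
time_s: 35.33
tool_pos: [590.8, 107.1, 160.9]
orientation: [[0.353, 0.935, -0.003], [0.935, -0.353, -0.002], [-0.002, -0.002, -1.0]]
ft_force: [-15.9, -5.1, 17.0]
width: 45.5
grasp_force: 25.0
```

```bash
python3 - <<'E'
from h import *
s=arm.observe();print(s["tool_pos"],s["ft_force"],s["torque"],s["orientation"],s["width"])
E
```

```text
[590.79 107.1  160.89] [-15.94  -5.06  16.97] [-1.26  3.8   0.12] [[ 0.35  0.94 -0.  ]
 [ 0.94 -0.35 -0.  ]
 [-0.   -0.   -1.  ]] 45.5096137760331
```

Call:
{"op": "step_arm", "data": {
  "deltas": "0 0 6 -0.001 -0.001 0 0.4;0 0 12 -0.001 -0.001 0 0.4;0 0 18 -0.001 -0.001 0 0.4;0 0 24 -0.001 -0.001 0 0.4;0 0 30 -0.001 -0.001 0 0.4"
}}

```text
time_s: 35.75
tool_pos: [590.0, 107.5, 160.9]
orientation: [[0.773, 0.634, -0.002], [0.634, -0.773, 0.0], [-0.001, -0.001, -1.0]]
ft_force: [-9.7, 0.1, 10.4]
width: 45.8
grasp_force: 25.0
```

Call:
{"op": "step_arm", "data": {
  "deltas": "0 0 0 0 0 0 0.4;0 0 0 0 0 0 0.4;0 0 0 0 0 0 0.4;0 0 0 0 0 0 0.4;0 0 0 0 0 0 0.4"
}}

```text
time_s: 36.17
tool_pos: [590.0, 107.4, 160.9]
orientation: [[0.77, 0.638, -0.002], [0.638, -0.77, -0.0], [-0.001, -0.001, -1.0]]
ft_force: [-9.4, -0.0, 12.7]
width: 45.6
grasp_force: 25.0
```

```bash
python3 - <<'E'
from h import *
s=arm.observe();R=s["orientation"];print(s["tool_pos"],s["ft_force"],s["torque"],np.degrees(np.arctan2(R[1,1],R[0,1])),s["width"])
E
```

```text
[590.   107.42 160.94] [-9.4  -0.02 12.71] [ 0.13  2.33 -0.01] -50.37087036813353 45.63157138854116
```

The sleeve has turned 90° and carries no torque, so it rests in a click. I'll release, rise, and check numerically.

Call:
{"op": "step_arm", "data": {
  "deltas": "0 0 0 0 0 0 0.5;0 0 0 0 0 0 0.7;0 0 0 0 0 0 0.75;0 0 0 0 0 0 0.75;0 0 0 0 0 0 0.75"
}}

```text
time_s: 36.58
tool_pos: [590.8, 106.7, 160.1]
orientation: [[0.771, 0.637, -0.001], [0.637, -0.771, -0.0], [-0.001, -0.0, -1.0]]
ft_force: [-0.0, 0.6, -0.3]
width: 69.2
grasp_force: 0.0
```

Call:
{"op": "step_arm", "data": {
  "deltas": "0 0 0 0 0 -0.02 0.75;0 0 0 0 0 -0.045 0.75;0 0 0 0 0 -0.08 0.75;0 0 0 0 0 -0.12 0.75;0 0 0 0 0 -0.12 0.75"
}}

```text
time_s: 37.0
tool_pos: [593.0, 107.8, 287.3]
orientation: [[0.77, 0.637, 0.008], [0.637, -0.77, 0.001], [0.007, 0.004, -1.0]]
ft_force: [0.7, 1.1, 0.1]
width: 70.6
grasp_force: 0.0
```

Call:
{"op": "step_arm", "data": {
  "deltas": "0 0 30 -0.04 0.02 -0.02 0.75;0 0 30 -0.04 0.02 -0.02 0.75;0 0 30 -0.04 0.02 -0.02 0.75;0 0 30 -0.04 0.02 -0.02 0.75;0 0 30 -0.04 0.02 -0.02 0.75"
}}

```text
time_s: 37.42
tool_pos: [572.8, 65.7, 300.2]
orientation: [[0.987, 0.16, -0.0], [0.16, -0.987, -0.0], [-0.0, 0.0, -1.0]]
ft_force: [0.1, 0.1, 0.1]
width: 70.5
grasp_force: 0.0
```

Call:
{"op": "step_arm", "data": {
  "deltas": "0 0 0 0 0 0 0.75;0 0 0 0 0 0 0.75;0 0 0 0 0 0 0.75;0 0 0 0 0 0 0.75;0 0 0 0 0 0 0.75"
}}

```text
time_s: 37.83
tool_pos: [572.8, 65.9, 300.0]
orientation: [[0.986, 0.168, -0.001], [0.168, -0.986, -0.0], [-0.001, -0.0, -1.0]]
ft_force: [0.8, -0.1, 0.1]
width: 70.2
grasp_force: 0.0
```

```bash
python3 - <<'E'
from h import *
s=arm.observe();print(s["tool_pos"],s["ft_force"])
c,im=snap("w13")
C=cam("w2");q=(580.6,218.4,6.)
def angle(c,n,q):
    g=cv2.GaussianBlur(cv2.cvtColor(cv2.imread(f"pics/{n}.png"),cv2.COLOR_BGR2GRAY),(0,0),.8).astype(np.float32)
    th=np.radians(np.arange(-110,111,1.));best=[]
    for dx in range(-5,6):
      for dy in range(-4,5):
        P=T2(q,[(r*np.cos(a)+dx,-112+r*np.sin(a)+dy,166.5) for a in th for r in np.arange(6,20,1.5)])
        uv=proj(c,P).astype(np.float32).reshape(len(th),-1,2);v=cv2.remap(g,uv[...,0],uv[...,1],1).mean(1)
        i=v.argmin();best.append((v[i]-np.median(v),np.degrees(th[i]),dx,dy))
    return sorted(best)[:4]
print("before",angle(C,"w2",q));print("now",angle(c,"w13",q))
# louvre top bar vs model; rack check from the top picture
f=lambda X:proj(c,X).round(1).tolist()
print(f(T2(q,[(0,-112,166.5),(35,36,179),(-35,36,179)])))
E
```

```text
[572.77  65.95 299.97] [ 0.76 -0.15  0.09]
before [(np.float32(-76.9417), np.float64(-46.0), -2, 2), (np.float32(-76.70908), np.float64(-50.0), -2, 3), (np.float32(-76.64307), np.float64(-46.0), -3, 3), (np.float32(-76.490616), np.float64(-50.0), -1, 2)]
now [(np.float32(-76.90333), np.float64(-17.0), -4, 3), (np.float32(-76.89659), np.float64(-14.0), -3, 2), (np.float32(-76.872856), np.float64(-14.999999999999998), -2, 2), (np.float32(-76.77842), np.float64(-14.999999999999998), -5, 3)]
[[289.8, 171.6], [137.1, 127.7], [143.3, 197.8]]
```

The index line reads −15°, which is 6 (it read −46°, i.e. 8, at the start). Everything is seated and the gripper is clear, so I hand in.

```bash
python3 -c "
from cell import arm
print(arm.close_job())"
```

```text
the job is handed in; nothing more can be done
None
```

I handed the job in at about 38 s; no verdict came back. The dimmer was turned to 0 first; the two filters present (the middle slot was empty) stand in rack slots 2 and 4, the louvre is home in the slot nearest the lens, and the dimmer now reads 6. The second filter's and the louvre's final seating were confirmed by contact force and height rather than a picture.

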